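# Mark a wooden candle tag with the spring marking stamp

### The job

Put the maker's mark on the tall wooden tag from the rack. Draw the striker of the spring marking stamp back by its knob just until its sear catches, without hauling it hard against its rubber stop, and let go; then stand the tag upright in the stamp's slot, gently and fully down, let go of it, and press the trip lever lightly so that the striker flies home onto the tag. Never let the striker fly on an empty slot, leave the marked tag in the slot under the striker, and leave the other tags and the candles and spool around where they are.

Things in the scene. Friction and masses are not known exactly. Their poses are not given: they have to be found in the camera images.
- stamp: spring marking stamp, fixed: grey base 178 x 90 x 12 mm, origin on the table, +x from its pull knob to its steel anvil, z up. Along x (mm): knob (beyond the base), rear bearing with rubber stop -58 to -43 (56 high), trip lever, guide block 4 to 64 (51 high, 58 from 42 on; y +-24), open-topped slot 64 to 76, anvil 76 to 110 (58 high). Striker bar along x, 40 above the table
- striker (a joint): draw of the striker in m: 0 at rest, grows as it is pulled along the stamp's -x. Spring 5 N at rest plus 0.2 N per mm. At an unknown draw of 0.018 to 0.033 (set anew each time) the sear catches by itself; riding over its ramp, the last 14 mm before, adds a few uneven N. 3 mm past the catch a rubber stop adds about 20 N per mm; over 20 N there is hauling. Let go, it stays caught; fired on the tag it rests at 0.004
- pull_grip (a point): middle of the grip of the striker's black pull knob, on the bar's axis, 40 mm above the table; moves with the striker. The grip is a lying cylinder, 18 mm in diameter and 40 mm long along the stamp's x, 6 mm behind the rear bearing at rest, with an end flange of 34 mm diameter at its -x end. Pinch it from above with the fingers closing along the stamp's y, or hook the flange
- trip_pad (a point): centre of the top of the trip lever's round black thumb pad, 17 mm in diameter, 72 mm above the table, at stamp x +24 mm, over the guide block. Pressed straight down it lifts the sear off the collar after 5 to 7 mm, with up to 12 N; its travel ends at about 8.5 mm and it springs back up
- seat (a point): where the middle of the tag lies once the tag stands fully down in the slot: stamp x +70 mm, y 0, 54.5 mm above the table. Slot 12 mm wide along the stamp's x and 47 mm along y, floor 12 mm and mouth 58 mm above the table, 4 mm lead-in bevels; the seated tag stands 39 mm out of it. At rest the striker's die closes 7 of the 12 mm, so the tag goes in only once it is cocked
- tag_mid (a point): middle of the tall wooden tag: 85 mm high (z), 44 mm wide (y), 9 mm thick (x), clipped top corners and a 7 mm hole near the top, 30 to 60 g; upright in the rack at the start, its foot 8 mm and its top 93 mm above the table. Pinch it across its thickness near the top. Either face may look to the anvil
- tag_rack: dark wooden rack 160 x 70 x 26 mm, fixed, origin under its centre; three slots 50 mm apart along its x, 18 mm deep, 46 mm long in y, hold the tags upright, their thickness along the rack's x
- short_tag_1_mid (a point): middle of a short wooden tag, 48 mm high, in the rack; leave it there
- short_tag_2_mid (a point): middle of the other short wooden tag, 48 mm high, in the rack; leave it there
- candle_mid (a point): loose pillar candle, 77 x 66 x 109 mm (point 50 mm above its foot); bystander
- shell_mid (a point): loose shell candle, 71 x 108 x 58 mm (point at half height); bystander
- spool_mid (a point): loose spool of wick, 52 mm across, 36 mm high (point at half height); bystander
- cloud_mid (a point): loose cloud candle, 82 x 98 x 56 mm (point at half height); bystander
- trip (a joint): angle of the trip lever in rad: 0 at rest, grows as its pad is pressed down, 0.25 at the end of its travel; the sear clears the collar at about 0.18
Not all that is in view belongs to the job. There is more than one size of the stamp; the one meant has the size given above.

How it is judged:
On the way, in this order (a step that is already met when the one before it is completed fails the run):
1. the striker is cocked: held back by its sear with the robot's hand off it (value of joint striker above 0.015 m and velocity of joint striker between -0.01 and 0.01 m/s and contact force between the fingers and anything else below 0.3 N), for 0.2 s.
2. the tag stands fully down in the slot, let go, with the striker still cocked (value of joint striker above 0.015 m and horizontal distance between tag_mid and seat below 0.005 m and z of tag_mid in the frame of seat between -0.003 and 0.003 m and angle between tag_mid's own z axis and vertical below 0.12 rad and contact force between the fingers and anything else below 0.3 N), for 0.2 s.
3. the striker has flown home onto the seated tag, the trip lever still pressed down (value of joint trip above 0.1 rad and value of joint striker below 0.0065 m and horizontal distance between tag_mid and seat below 0.005 m and z of tag_mid in the frame of seat below 0.004 m).
At the end, for the whole second after the job is handed in: the tall tag stands upright (within 7 degrees) and fully down (within 4 mm) in the stamp's slot with the fired striker's die resting on it (striker 2 to 6.5 mm from its home position) (value of joint striker between 0.0022 and 0.0065 m and horizontal distance between tag_mid and seat below 0.005 m and z of tag_mid in the frame of seat between -0.003 and 0.004 m and angle between tag_mid's own z axis and vertical below 0.12 rad); the robot touches nothing.
It fails at once if the striker's collar is hauled against its rubber stop with more than 20 N (contact force between collar_c0 and stamp_c0 above 20 N).
It fails at once if the striker flies home (faster than 0.2 m/s) with no tag seated in the slot (velocity of joint striker below -0.2 m/s and distance between tag_mid and seat above 0.012 m).
It fails at once if the trip lever is pressed with more than 30 N (contact force between the fingers and trip above 30 N).
It fails at once if the tag is forced into the stamp with more than 40 N while the striker is drawn (value of joint striker above 0.012 m and contact force between tag and stamp above 40 N).
It fails at once if a short tag, the spool or a candle nearby is moved more than 20 mm (distance of any of short_tag_1_mid, short_tag_2_mid, candle_mid, shell_mid, spool_mid, cloud_mid from where it was at the start of the episode above 0.02 m).
It also fails if it takes over 72 s, if anything falls off the work surface, if the arm or the gripper's body presses on something with over 40 N, if the wrist force passes 120 N, or if a joint passes its speed limit or range.

### The arm

A 6-joint arm with a two-finger parallel gripper is mounted at the origin on a cart in front of the work surface, level with it; the furniture and walls round the work are solid. World frame = base frame: x ahead of the robot, y to its left, z up, the work surface at z = 0. Lengths are in m, angles in rad, forces in N, time in s.
With the tool pointing down it reaches from about 0.275 to 1 m from the base axis. Payload 8.4 kg.
Tool frame: the origin (TCP) lies on the centre line of the jaws, within the pads' length; the fingertips stand 8 mm ahead of it and the grasp point (between the pads) lies 11 mm behind it; x points along the fingers, y is the direction in which the jaws open and shut, and the axes are right-handed (so a half turn about x gives the same grasp; the last joint's range is limited). The gripper opens to 85 mm and grips with 20 to 120 N. Pads are 22 mm wide; open, the fingers measure 114 mm over their backs; the gripper's body (76 mm by 85 mm) begins 54 mm behind the grasp point. The pads swing forward as they close: fully open they stand 13 mm farther back than shut.
Start: joints at [1.188, 0.353, 1.633, -0, 1.155, -0.002], TCP at [0.232, 0.58, 0.239] pointing down, gripper open.
Joint ranges: [-2.63, 2.63], [-0.92, 2.1], [0.06, 2.66], [-1.3, 4.44], [0, 2.69], [-3.02, 3.02]. Speed limits (rad/s): [2.22, 2.22, 2.79, 3.14, 3.14, 3.14].

### API

Orientations are given as [roll, pitch, yaw] about the fixed x, y, z axes, in that order (R = Rz(yaw) Ry(pitch) Rx(roll)).
In Python, from bench import * gives the robot as it stands.
- The arm moves only by the tool jog_arm, never from a script. Its argument "series" is a list of rows, each a list of 2 entries, a list of its own where there are three numbers: the shift along the tool's x, y, z in units of 25 mm (1.0 is 25 mm), then the turn about the tool's x in units of 10 degrees (1.0 is 10 degrees). A call has 1 to 20 rows; each row is the pose to reach, as a shift and turn from the pose commanded when the call began, along the tool's axes at that moment; what a row does not reach only later rows make up. A row lasts 1/8 s, in which the tool goes at most 62.5 mm and 10.7 degrees, less where a joint would pass 70% of its speed; a pose out of reach is approached as far as the arm can. A call with a gripper value outside its range is refused whole. "gripper" is the finger opening in mm, from 0 to 85.4, set as the call begins (left out, the last holds). The fingers move at their own pace and stop on an object; "grip_force" is the grip in N (left out, the last holds). Time passes only in rows, so rows that repeat a pose let the fingers close. It gives the time, the measured TCP pose, the force and the opening at its end, in the units of the state.
- get_state(): the state, without advancing time (a new reading comes with each control period).
- camera(name): name is "scene" or "side" or "wrist"; returns the picture (420x560x3 uint8, red, green, blue); there is no depth.
- camera_info(name): a dict with "camera_matrix" (3x3 intrinsics, pixels), "view" (4x4, takes a point from world to camera coordinates); the wrist camera has in their place "mount" (4x4, takes a point from camera to tool coordinates, whose origin is the TCP and whose axes are the tool frame's). Camera axes: x right, y up, looking along -z (the intrinsics and any distortion apply to the point x, -y, -z); pixel columns grow to the right and rows downward; lengths in m; the calibration is good to about 2 mm. A picture is of the moment at which its call begins: read the wrist's pose just before it. camera_info takes no time and is no camera call.
- close_job(): hands the job in, once; it reports no verdict.
Trained networks look in the newest picture that a camera, given by its name, has taken for a name from the list of things; names that differ only in an ending like _2 or _b are one class to them, and where a whole thing is asked for, a point or a joint stands for the part that bears it (a point fixed in the world has none). Each returns a list of dicts, best first, with "score" (0 to 1); they miss things now and then, are a little off and sometimes report something else, mostly with a low value. They report only what shows in the picture. A call takes as long as a camera call. They do not tell look-alikes from the thing itself.
- outline_of(camera, query): "mask" (420x560 bool, what is visible of it) and "bbox" ([left, top, width, height] in pixels, round what is visible of it).
- place_of(camera, query): "at" ([column, row] in pixels: a listed point, or the origin of a listed thing).
The state is a dict: "time": time; "q": joint angles; "joint_vel": joint speeds; "effort": joint torques, N m; "eef_pos": TCP position; "tcp_rot": TCP orientation; "ft_force": force on the tool from outside, world axes, zero at the start; "ft_torque": the same for the moment, N m; "finger_gap": finger opening in m.
Only numpy, scipy, OpenCV 4.12 (cv2) and the standard library are available. Lean on these libraries where they do the work, as an engineer would, in place of code of your own. Each camera call takes 0.05 s, during which the arm holds its last target.

## Working session

There is one attempt and no reset: what is moved stays moved. The work goes in short steps, Python scripts to look and compute and a tool call to move; the robot and the scene stay as the last step left them, time stands still between calls to the robot, and variables do not carry over. Pictures are saved under pics/ and viewed, and the job is handed in when it is done.

Besides the shell and the picture viewer there is one more tool, called after "Call:" as name(argument=value, ...) on one line, values as JSON. jog_arm: Moves the arm, as the interface text tells. Its arguments: {"type":"object","properties":{"series":{"type":"array","items":{"type":"array"}},"gripper":{"type":"number"},"grip_force":{"type":"number"}},"required":["series"]}

```bash
ls; mkdir -p pics; cat > h.py <<'E'
from bench import *
import numpy as np, cv2
def snap(cam,name):
    im=camera(cam); cv2.imwrite('pics/'+name+'.png',im[:,:,::-1]); return im
E
python3 - <<'E'
from h import *
print(get_state())
for c in ['scene','side','wrist']:
    snap(c,c+'0'); print(c,camera_info(c))
E
```

```text
pics
{'time': 0.0, 'q': array([ 1.18757300e+00,  3.53677275e-01,  1.63417492e+00, -3.05804668e-07,
        1.15520787e+00, -2.40405638e-03]), 'joint_vel': array([ 0.00050938, -0.00082015,  0.00021063, -0.00164886,  0.00044098,
       -0.00204276]), 'effort': array([-1.48863724e-03, -6.05270863e+01, -3.42050850e+01, -1.02168381e-04,
        9.53114679e-03, -1.50808586e-05]), 'eef_pos': array([0.23211871, 0.57976676, 0.23852604]), 'tcp_rot': array([-1.57300985,  1.56932891, -1.953829  ]), 'ft_force': array([-4.73237654e-04,  6.62212567e-01,  2.94313301e-01]), 'ft_torque': array([-0.01708003, -0.00204334,  0.02935323]), 'finger_gap': 0.08567007296616921}
scene {'camera_matrix': array([[503.02384458,   0.        , 276.31713537],
       [  0.        , 503.02384458, 204.50438471],
       [  0.        ,   0.        ,   1.        ]]), 'view': array([[ 0.76768121, -0.64049124, -0.02089338, -0.41012951],
       [ 0.43208874,  0.49326579,  0.75497561, -0.31184482],
       [-0.47324928, -0.58860838,  0.65541993, -0.94289773],
       [ 0.        ,  0.        ,  0.        ,  1.        ]])}
side {'
[... 254 characters left out ...]
85766, -0.49304853,  0.85204298, -0.13883464],
       [-0.27610546,  0.80608599,  0.52344164, -1.2574553 ],
       [ 0.        ,  0.        ,  0.        ,  1.        ]])}
wrist {'camera_matrix': array([[375.6859212 ,   0.        , 273.73632479],
       [  0.        , 375.6859212 , 206.48916288],
       [  0.        ,   0.        ,   1.        ]]), 'mount': array([[-6.10070114e-04,  2.72644599e-01, -9.62114624e-01,
        -1.34227045e-01],
       [ 9.99999791e-01,  3.72824272e-04, -5.28441673e-04,
        -8.77182894e-04],
       [ 2.14622916e-04, -9.62114745e-01, -2.72644770e-01,
        -7.05347441e-02],
       [ 0.00000000e+00,  0.00000000e+00,  0.00000000e+00,
         1.00000000e+00]])}
```

View pics/scene0.png

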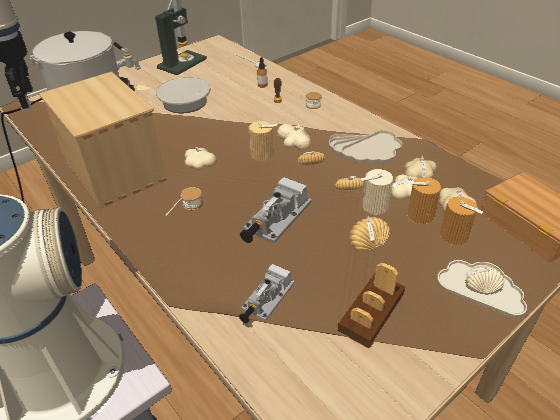

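View pics/side0.png

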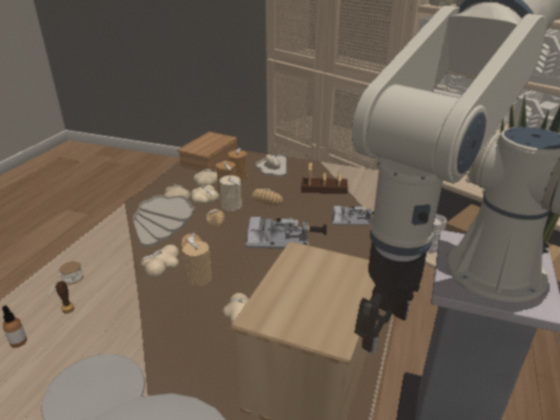

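View pics/wrist0.png

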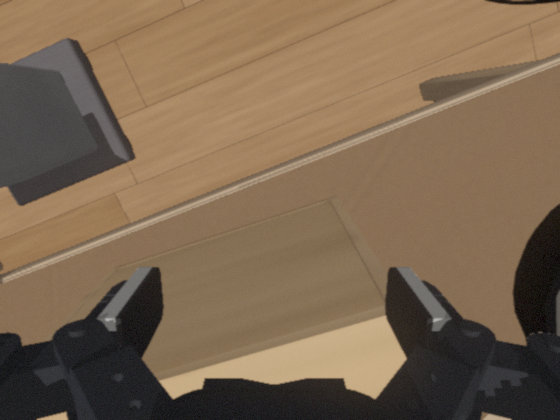

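The scene view shows a larger stamp at about (278,210) and a smaller one at (268,293). The rack is at (372,305), with the tall tag at its far end (385,278). Next I run the networks and project to the table.

```bash
cat >> h.py <<'E'
def ray(cam,px):
    i=camera_info(cam);K=i['camera_matrix'];V=i['view']
    if cam=='wrist': raise 0
    d=np.array([(px[0]-K[0,2])/K[0,0],-(px[1]-K[1,2])/K[1,1],-1.])
    return -V[:3,:3].T@V[:3,3], V[:3,:3].T@d
def atz(cam,px,z):
    o,d=ray(cam,px); return o+d*(z-o[2])/d[2]
def proj(cam,P):
    i=camera_info(cam);K=i['camera_matrix'];V=i['view'];c=V[:3,:3]@np.asarray(P)+V[:3,3]
    return np.array([K[0,0]*c[0]/-c[2]+K[0,2],K[1,1]*-c[1]/-c[2]+K[1,2]])
def tri(c1,p1,c2,p2):
    A=[];b=[]
    for c,p in((c1,p1),(c2,p2)):
        o,d=ray(c,p);d/=np.linalg.norm(d);M=np.eye(3)-np.outer(d,d);A.append(M);b.append(M@o)
    return np.linalg.solve(A[0]+A[1],b[0]+b[1])
E
python3 - <<'E'
from h import *
im=snap('scene','scene1'); big=cv2.resize(im[160:350,220:420],None,fx=4,fy=4,interpolation=cv2.INTER_CUBIC); cv2.imwrite('pics/crop1.png',cv2.resize(big[:,:,::-1],(800,760))[:600])
camera('side')
Z=dict(stamp=0,pull_grip=.04,trip_pad=.072,seat=.0545,tag_mid=.0505,tag_rack=0,short_tag_1_mid=.032,candle_mid=.05,shell_mid=.029,spool_mid=.018,cloud_mid=.028)
for q,z in Z.items():
  for c in('scene','side'):
    for r in place_of(c,q)[:4]: print(q,c,round(r['score'],2),np.round(r['at'],1),atz(c,r['at'],z).round(4))
E
```

```text
stamp scene 0.78 [264. 302.] [ 0.3943 -0.1275  0.    ]
stamp scene 0.72 [268.7 223.8] [0.553  0.0517 0.    ]
stamp side 0.86 [355.3 220.4] [ 0.3991 -0.1213  0.    ]
stamp side 0.59 [282.9 237.6] [0.5791 0.0437 0.    ]
stamp side 0.52 [267.4 193.1] [ 0.7172 -0.1945  0.    ]
pull_grip scene 0.63 [253.7 231.6] [0.4844 0.0202 0.04  ]
pull_grip scene 0.46 [245.7 311.2] [ 0.3344 -0.1469  0.04  ]
pull_grip side 0.53 [373.6 209.4] [ 0.3495 -0.1381  0.04  ]
trip_pad scene 0.6 [268.1 278.8] [ 0.4035 -0.1333  0.072 ]
trip_pad side 0.65 [325.9 177.3] [ 0.5271 -0.2374  0.072 ]
trip_pad side 0.6 [354.4 210.1] [ 0.3954 -0.06    0.072 ]
trip_pad side 0.41 [274.9 221.3] [0.5923 0.0754 0.072 ]
seat scene 0.93 [287.  186.4] [0.6384 0.0813 0.0545]
seat scene 0.59 [279.5 276.2] [ 0.4347 -0.1313  0.0545]
seat side 0.94 [261.1 221.6] [0.6384 0.0639 0.0545]
seat side 0.67 [343.1 209.3] [ 0.4329 -0.0829  0.0545]
tag_mid scene 0.95 [384.6 280.7] [ 0.5913 -0.2781  0.0505]
tag_mid scene 0.32 [252.2 229.6] [0.4796 0.0187 0.0505]
tag_mid side 0.39 [311.7 172.1] [ 0.5932 -0.3014  0.0505]
tag_rack scene 0.93 [369.5
[... 179 characters left out ...]
ne 0.6 [384.4 280.6] [ 0.6049 -0.2687  0.032 ]
short_tag_1_mid side 0.53 [324.5 179.8] [ 0.545  -0.2952  0.032 ]
candle_mid scene 0.8 [263.3 142.1] [0.7214 0.2799 0.05  ]
candle_mid side 0.88 [197.6 261.5] [0.7233 0.2884 0.05  ]
shell_mid scene 0.65 [371.6 228.1] [ 0.706  -0.1423  0.029 ]
shell_mid side 0.92 [264.3 193.1] [ 0.7077 -0.1414  0.029 ]
shell_mid side 0.68 [263.8 222.6] [0.6441 0.0286 0.029 ]
spool_mid scene 0.7 [184.6 206.5] [0.4222 0.2247 0.018 ]
spool_mid scene 0.33 [370.2 301. ] [ 0.5521 -0.2788  0.018 ]
spool_mid side 0.58 [339.5 180.6] [ 0.5003 -0.3338  0.018 ]
cloud_mid scene 0.73 [184.1 203.4] [0.4225 0.2249 0.028 ]
cloud_mid scene 0.62 [199.4 152.3] [0.5737 0.3862 0.028 ]
```

```bash
python3 - <<'E'
import cv2
im=cv2.imread('pics/scene1.png')
cv2.imwrite('pics/c2.png',cv2.resize(im[170:330,225:325],None,fx=5,fy=5,interpolation=cv2.INTER_CUBIC)[:,:][:600] )
cv2.imwrite('pics/c3.png',cv2.resize(im[170:250,230:330],None,fx=7,fy=7,interpolation=cv2.INTER_CUBIC))
cv2.imwrite('pics/c4.png',cv2.resize(im[255:350,330:420],None,fx=6,fy=6,interpolation=cv2.INTER_CUBIC))
E
```

```text
(no output)
```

View pics/c3.png

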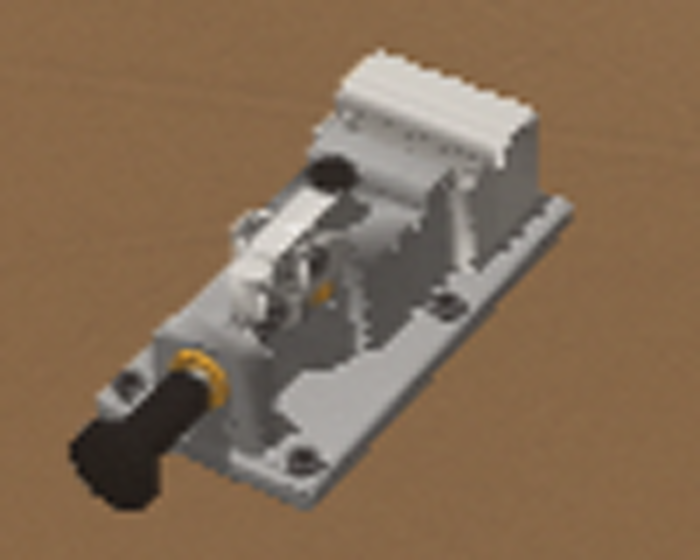

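View pics/c4.png

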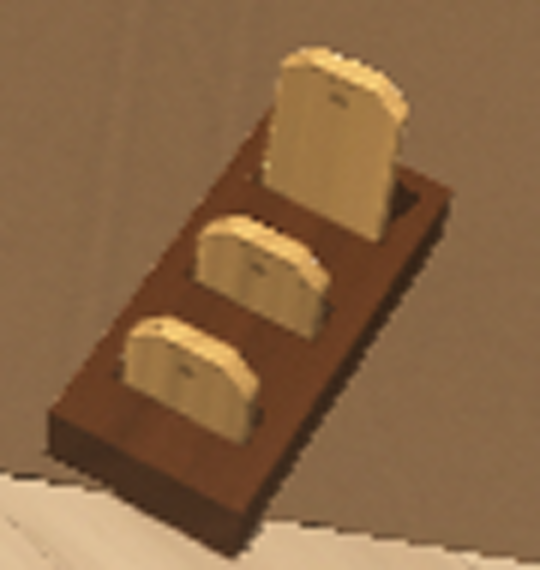

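```bash
python3 - <<'E'
from h import *
f=lambda x,y,z:atz('scene',(230+x/7,170+y/7),z)
a=f(312,492,.012);b=f(572,205,.012);c=f(97,400,.012)
print(a,b,c,np.linalg.norm(b-a),np.linalg.norm(c-a), np.arctan2(*(b-a)[[1,0]]),np.arctan2(*(a-c)[[1,0]])+np.pi/2)
# refine via full model fit: points
g=f(115,470,.04);print('flange',g); print('pad',f(332,172,.072))
r=lambda x,y,z:atz('scene',(330+x/6,255+y/6),z)
p=[r(52,412,.026),r(245,512,.026),r(452,190,.026)];print(p,np.linalg.norm(p[0]-p[1]),np.linalg.norm(p[1]-p[2]),np.arctan2(*(p[2]-p[1])[[1,0]]))
im=cv2.imread('pics/side0.png')
cv2.imwrite('pics/s1.png',cv2.resize(im[160:260,230:380],None,fx=5,fy=5,interpolation=cv2.INTER_CUBIC))
E
```

```text
[ 0.52002071 -0.01107539  0.012     ] [0.68570424 0.04016606 0.012     ] [0.49271671 0.07178893 0.012     ] 0.1734264070699085 0.08724680017139158 0.2999423668869089 0.3182988750681359
flange [0.46075939 0.01680302 0.04      ]
pad [0.58670393 0.05636593 0.072     ]
[array([ 0.45938976, -0.27992843,  0.026     ]), array([ 0.47845673, -0.34600521,  0.026     ]), array([ 0.62952138, -0.30485117,  0.026     ])] 0.06877274786870047 0.15657005599598883 0.26597224611419984
```

View pics/s1.png

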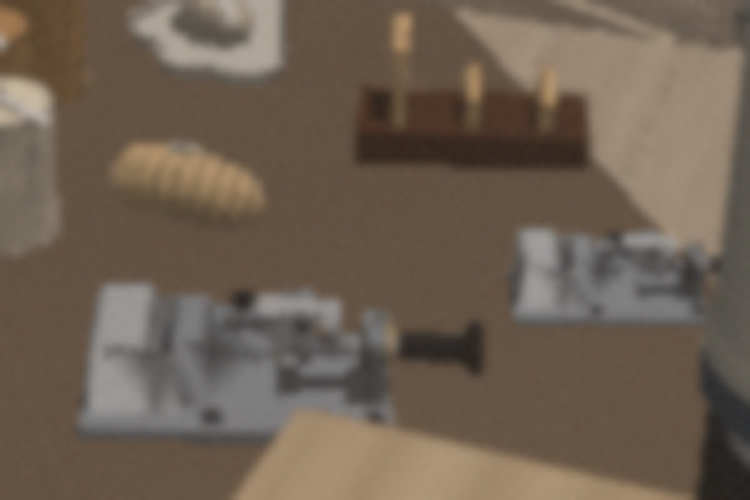

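```bash
cat >> h.py <<'E'
from scipy.spatial.transform import Rotation as Ro
def rot(s=None):
    s=s or get_state(); return Ro.from_euler('xyz',s['tcp_rot']).as_matrix()
def plan(pos,yaw=None,s=None):
    """shift units, turn units to have TCP at pos, tool y axis along world angle yaw (mod pi)"""
    s=s or get_state(); R=rot(s); d=R.T@(np.asarray(pos)-s['eef_pos'])/.025
    t=None
    if yaw is not None:
        # turning by +a about tool x
        y=R[:,1]; cur=np.arctan2(y[1],y[0]); sg=np.sign(R[2,0])
        a=(yaw-cur)*sg; a=(a+np.pi/2)%np.pi-np.pi/2; t=np.degrees(a)/10
    return d.round(3),t, s['q'][5]
E
python3 - <<'E'
from h import *
print(rot().round(3))
print('bottom',atz('scene',(103,203),0),atz('scene',(163,180),0))
for n,p in dict(a=(155,108),b=(68,130),c=(45,78),d=(110,75)).items():
  print(n,[ (proj('side',atz('scene',p,z)).round(0),z,atz('scene',p,z).round(3)) for z in(.15,.2,.25)])
E
```

```text
[[-0.     0.372  0.928]
 [ 0.     0.928 -0.372]
 [-1.     0.    -0.   ]]
bottom [0.27807608 0.39654648 0.        ] [0.44560524 0.3777705  0.        ]
a [(array([241., 300.]), 0.15, array([0.513, 0.488, 0.15 ])), (array([273., 259.]), 0.2, array([0.477, 0.405, 0.2  ])), (array([303., 221.]), 0.25, array([0.44 , 0.322, 0.25 ]))]
b [(array([348., 348.]), 0.15, array([0.288, 0.54 , 0.15 ])), (array([372., 297.]), 0.2, array([0.268, 0.454, 0.2  ])), (array([393., 251.]), 0.25, array([0.247, 0.367, 0.25 ]))]
c [(array([238., 530.]), 0.15, array([0.352, 0.871, 0.15 ])), (array([287., 433.]), 0.2, array([0.327, 0.761, 0.2  ])), (array([328., 351.]), 0.25, array([0.302, 0.65 , 0.25 ]))]
d [(array([173., 413.]), 0.15, array([0.509, 0.755, 0.15 ])), (array([222., 347.]), 0.2, array([0.473, 0.653, 0.2  ])), (array([266., 289.]), 0.25, array([0.436, 0.551, 0.25 ]))]
```

```bash
python3 - <<'E'
import cv2
im=cv2.imread('pics/scene1.png')
cv2.imwrite('pics/c5.png',cv2.resize(im[20:220,0:240],None,fx=3,fy=3))
E
```

```text
(no output)
```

View pics/c5.png

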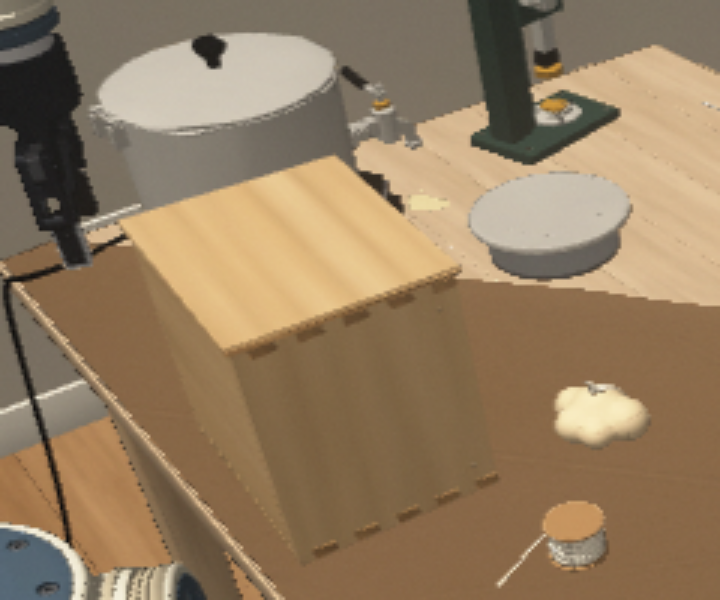

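```bash
python3 - <<'E'
from h import *
print(atz('scene',(101.7,206.7),0),atz('scene',(165.7,179.3),0))
for p in((77,137),(153,109),(40.7,93),(111,72)):
  print([atz('scene',p,z).round(3) for z in(.2,.22,.24,.26)])
E
```

```text
[0.26906247 0.38503653 0.        ] [4.52790151e-01 3.75573023e-01 1.11022302e-16]
[array([0.272, 0.41 , 0.2  ]), array([0.263, 0.376, 0.22 ]), array([0.255, 0.343, 0.24 ]), array([0.247, 0.31 , 0.26 ])]
[array([0.47 , 0.404, 0.2  ]), array([0.456, 0.371, 0.22 ]), array([0.441, 0.337, 0.24 ]), array([0.427, 0.304, 0.26 ])]
[array([0.286, 0.682, 0.2  ]), array([0.277, 0.64 , 0.22 ]), array([0.268, 0.598, 0.24 ]), array([0.259, 0.556, 0.26 ])]
[array([0.483, 0.668, 0.2  ]), array([0.469, 0.627, 0.22 ]), array([0.454, 0.586, 0.24 ]), array([0.439, 0.544, 0.26 ])]
```

```bash
python3 - <<'E'
from h import *
print(plan((.53,.04,.36),1.876),plan((.53,.04,.26)))
E
```

```text
(array([ -4.829, -15.635,  19.087]), np.float64(-3.9305999398409006), np.float64(-0.0023919714400771445)) (array([ -0.829, -15.636,  19.087]), None, np.float64(-0.0023919714400771445))
```

Call:
jog_arm(series=[[[-2.4,0,0],0],[[-4.8,0,0],0],[[-4.8,-2,2.5],-0.5],[[-4.8,-4,4.9],-1],[[-4.8,-6,7.3],-1.5],[[-4.8,-8,9.8],-2],[[-4.8,-10,12.2],-2.5],[[-4.8,-12,14.7],-3],[[-4.4,-14,17.1],-3.5],[[-2.8,-15.6,19.1],-3.9],[[-0.8,-15.6,19.1],-3.9],[[-0.8,-15.6,19.1],-3.9],[[-0.8,-15.6,19.1],-3.9],[[-0.8,-15.6,19.1],-3.9]])

```text
time: 3.1
eef_pos: [0.5305, 0.0403, 0.2588]
tcp_rot: [2.706, 1.569, 3.004]
ft_force: [-0.1, 0.1, 0.3]
finger_gap: 0.0849
```

```bash
cat >> h.py <<'E'
def wcam(s):
    M=camera_info('wrist')['mount'];T=np.eye(4);T[:3,:3]=rot(s);T[:3,3]=s['eef_pos'];return T@M
def watz(s,px,z):
    K=camera_info('wrist')['camera_matrix'];C=wcam(s)
    d=C[:3,:3]@np.array([(px[0]-K[0,2])/K[0,0],-(px[1]-K[1,2])/K[1,1],-1.]);o=C[:3,3]
    return o+d*(z-o[2])/d[2]
def wproj(s,P):
    K=camera_info('wrist')['camera_matrix'];C=np.linalg.inv(wcam(s));c=C[:3,:3]@np.asarray(P)+C[:3,3]
    return np.array([K[0,0]*c[0]/-c[2]+K[0,2],K[1,1]*-c[1]/-c[2]+K[1,2]])
E
python3 - <<'E'
from h import *
s=get_state();print(rot(s).round(3),s['q'].round(3)); snap('wrist','w1')
for q,z in dict(stamp=0,pull_grip=.04,trip_pad=.072,seat=.0545).items():
    for r in place_of('wrist',q)[:2]: print(q,round(r['score'],2),np.round(r['at'],1),watz(s,r['at'],z).round(4))
E
```

```text
[[-0.001 -0.294  0.956]
 [ 0.     0.956  0.294]
 [-1.     0.001 -0.001]] [ 0.073  0.19   1.809  0.     1.144 -1.796]
stamp 0.68 [272.1 204.2] [0.567  0.0503 0.    ]
trip_pad 0.57 [271.4 249.1] [0.5891 0.0566 0.072 ]
seat 0.89 [275.5 282.2] [0.6285 0.0728 0.0545]
seat 0.88 [138.5  28.4] [ 0.441  -0.1034  0.0545]
```

View pics/w1.png

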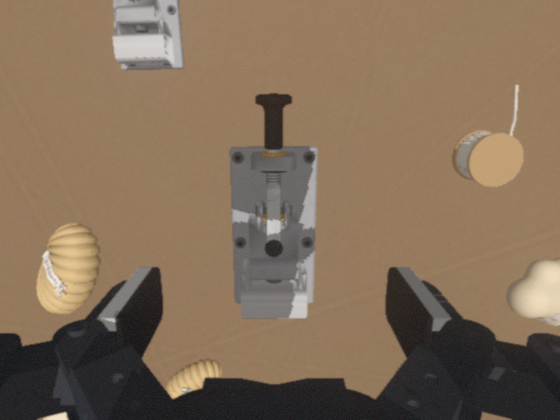

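The wrist view shows the right stamp almost square to the tool. The knob flange is at about (273,99), the pad at (273,247) and the slot around row 280. I zoom in to fit yaw and origin.

```bash
python3 - <<'E'
import cv2
im=cv2.imread('pics/w1.png')
cv2.imwrite('pics/w1c.png',cv2.resize(im[85:325,220:330],None,fx=2.5*2,fy=2.5*2,interpolation=cv2.INTER_CUBIC)[:600])
cv2.imwrite('pics/w1d.png',cv2.resize(im[205:325,220:330],None,fx=5,fy=5,interpolation=cv2.INTER_CUBIC))
E
```

```text
(no output)
```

View pics/w1c.png

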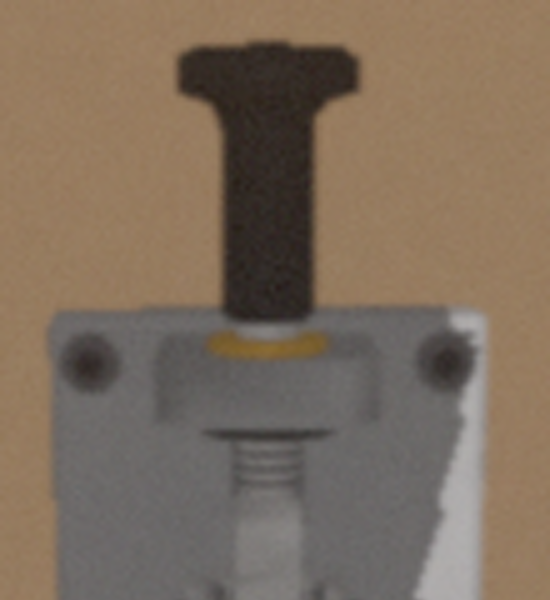

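View pics/w1d.png

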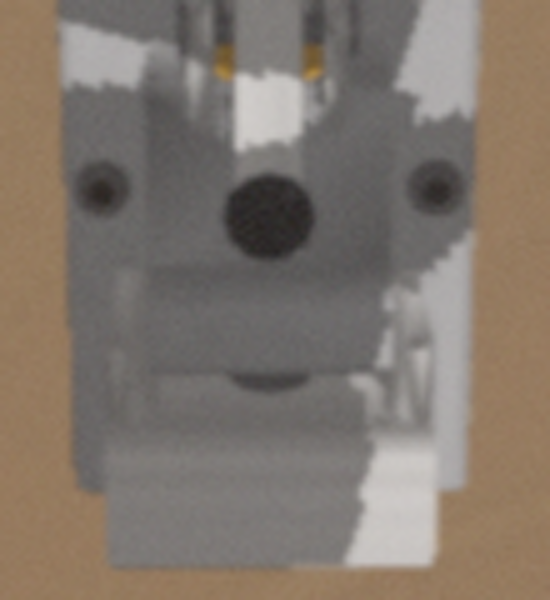

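```bash
python3 - <<'E'
from h import *
s=get_state()
C=wcam(s);print('cam',C[:3,3])
pad=watz(s,(273.6,248.2),.072);print('pad',pad)
R=rot(s);u=R[:2,2]/np.linalg.norm(R[:2,2]);print('yaw',np.arctan2(u[1],u[0]))
O=pad[:2]-.024*u; print('O',O)
n=np.array([-u[1],u[0]])
for nm,px,z in [('gripinner',(273.7,148.6),.049),('flange_out',(273.7,94),.04),('fl left',(256,100),.04),('fl right',(292,100),.04),('anvil end top',(273.7,205+566/5),.058),('slot anvil',(273.7,205+435/5),.058),('guide end',(273.7,205+373/5),.058),('hole',(273.6,157.4),.012),('base rear',(273.6,147),.012),('seatnet',(275.5,282.2),.0545),('bl',(220+52/5,150),.012),('br',(220+487/5,150),.012)]:
    P=watz(s,px,z); d=P[:2]-O; print(nm,(d@u*1000).round(1),(d@n*1000).round(1))
E
```

```text
cam [0.46288709 0.02095313 0.39456988]
pad [0.58915454 0.06029297 0.072     ]
yaw 0.3014671310532564
O [0.56623689 0.05316685]
gripinner -64.6 0.1
flange_out -112.7 0.1
fl left -107.4 -15.9
fl right -107.4 16.8
anvil end top 106.3 0.1
slot anvil 76.6 0.1
guide end 63.0 0.1
hole -51.0 0.0
base rear -61.5 0.0
seatnet 67.7 1.9
bl -58.5 -43.8
br -58.5 44.5
```

```bash
python3 - <<'E'
from h import *
s=get_state();R=rot(s)
O=np.array([.5662,.0532]);u=np.array([np.cos(.3015),np.sin(.3015)])
g=O-.084*u; print(g,s['eef_pos'],plan((*g,.029),.3015+np.pi/2))
E
```

```text
[0.48598906 0.02825596] [0.53077937 0.04193721 0.26046919] (array([ 9.255,  0.012, -1.89 ]), np.float64(-0.00019079091002560553), np.float64(-1.7964294913255818))
```

Call:
jog_arm(series=[[[2,0,-1.9],0],[[4.4,0,-1.9],0],[[6.5,0,-1.9],0],[[8,0,-1.9],0],[[8.8,0,-1.9],0],[[9.25,0,-1.9],0],[[9.25,0,-1.9],0],[[9.25,0,-1.9],0]], gripper=55)

```text
time: 4.35
eef_pos: [0.486, 0.0269, 0.029]
tcp_rot: [-0.247, 1.569, 0.053]
ft_force: [-0.8, -1.0, -1.0]
finger_gap: 0.0553
```

Call:
jog_arm(series=[[[0,0,0],0],[[0,0,0],0],[[0,0,0],0],[[0,0,0],0],[[0,0,0],0],[[0,0,0],0]], gripper=10, grip_force=60)

```text
time: 5.1
eef_pos: [0.4858, 0.0261, 0.0288]
tcp_rot: [-0.804, 1.569, -0.503]
ft_force: [-0.8, -4.1, 6.9]
finger_gap: 0.0161
```

```bash
python3 - <<'E'
from h import *
s=get_state();print(s['ft_force'],s['finger_gap'],s['eef_pos']);snap('wrist','w2')
print(get_state()['ft_force'])
E
```

```text
[-0.84548958 -4.12226816  6.89717768] 0.016136462158231658 [0.48582849 0.02608276 0.02875634]
[-0.87971725 -5.36723122  6.78274469]
```

View pics/w2.png

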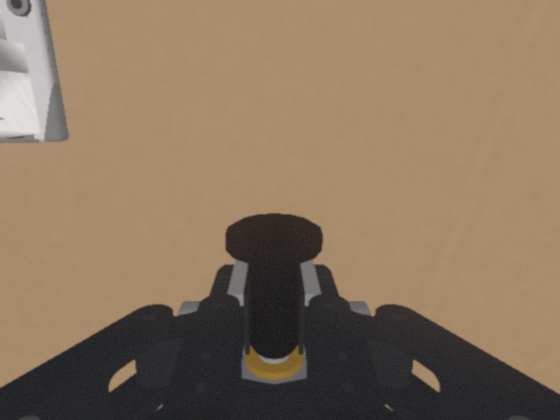

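Call:
jog_arm(series=[[[0,0,-0.1],0],[[0,0,-0.2],0],[[0,0,-0.2],0]])

```text
time: 5.52
eef_pos: [0.4829, 0.0251, 0.0289]
tcp_rot: [-0.279, 1.566, 0.021]
ft_force: [5.8, -1.1, 0.7]
finger_gap: 0.0161
```

Call:
jog_arm(series=[[[0,0,-0.1],0],[[0,0,-0.2],0],[[0,0,-0.2],0]])

```text
time: 5.9
eef_pos: [0.4783, 0.0237, 0.0288]
tcp_rot: [-0.267, 1.565, 0.033]
ft_force: [7.1, -0.8, -1.3]
finger_gap: 0.0163
```

Call:
jog_arm(series=[[[0,0,-0.08],0],[[0,0,-0.08],0]])

```text
time: 6.15
eef_pos: [0.4766, 0.0232, 0.0289]
tcp_rot: [-0.263, 1.565, 0.037]
ft_force: [7.1, -0.3, -1.0]
finger_gap: 0.0161
```

Call:
jog_arm(series=[[[0,0,-0.08],0],[[0,0,-0.08],0]])

```text
time: 6.4
eef_pos: [0.4751, 0.0227, 0.0289]
tcp_rot: [-0.239, 1.564, 0.061]
ft_force: [8.4, 0.3, -2.8]
finger_gap: 0.0164
```

Call:
jog_arm(series=[[[0,0,-0.08],0],[[0,0,-0.08],0]])

```text
time: 6.65
eef_pos: [0.4735, 0.0222, 0.0289]
tcp_rot: [-0.232, 1.564, 0.068]
ft_force: [8.6, 0.6, -4.2]
finger_gap: 0.016
```

Call:
jog_arm(series=[[[0,0,-0.08],0],[[0,0,-0.08],0]])

```text
time: 6.9
eef_pos: [0.4717, 0.0216, 0.0289]
tcp_rot: [-0.225, 1.564, 0.075]
ft_force: [8.6, 1.6, -4.5]
finger_gap: 0.0159
```

Call:
jog_arm(series=[[[0,0,-0.05],0],[[0,0,-0.05],0]])

```text
time: 7.15
eef_pos: [0.4706, 0.0213, 0.0289]
tcp_rot: [-0.221, 1.563, 0.078]
ft_force: [9.8, 1.9, -4.9]
finger_gap: 0.0162
```

Call:
jog_arm(series=[[[0,0,-0.05],0],[[0,0,-0.05],0]])

```text
time: 7.4
eef_pos: [0.4691, 0.0208, 0.0289]
tcp_rot: [-0.239, 1.564, 0.06]
ft_force: [8.0, 0.9, -2.9]
finger_gap: 0.0163
```

Call:
jog_arm(series=[[[0,0,-0.04],0],[[0,0,-0.04],0]])

```text
time: 7.65
eef_pos: [0.4684, 0.0206, 0.0289]
tcp_rot: [-0.23, 1.564, 0.07]
ft_force: [9.4, 1.1, -4.1]
finger_gap: 0.0163
```

Call:
jog_arm(series=[[[0,0,-0.04],0],[[0,0,-0.04],0]])

```text
time: 7.9
eef_pos: [0.4674, 0.0203, 0.0289]
tcp_rot: [-0.226, 1.564, 0.073]
ft_force: [9.6, 1.6, -4.9]
finger_gap: 0.0164
```

Call:
jog_arm(series=[[[0,0,-0.04],0],[[0,0,-0.04],0]])

```text
time: 8.15
eef_pos: [0.4665, 0.02, 0.0289]
tcp_rot: [-0.227, 1.564, 0.073]
ft_force: [10.1, 1.5, -4.9]
finger_gap: 0.0161
```

Call:
jog_arm(series=[[[0,0,-0.04],0],[[0,0,-0.04],0]])

```text
time: 8.4
eef_pos: [0.4657, 0.0197, 0.0289]
tcp_rot: [-0.227, 1.563, 0.072]
ft_force: [10.5, 1.9, -4.2]
finger_gap: 0.0163
```

```bash
python3 - <<'E'
from h import *
snap('scene','s2');im=cv2.imread('pics/s2.png')
cv2.imwrite('pics/s2c.png',cv2.resize(im[170:250,230:330],None,fx=7,fy=7,interpolation=cv2.INTER_CUBIC))
E
```

```text
(no output)
```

View pics/s2c.png

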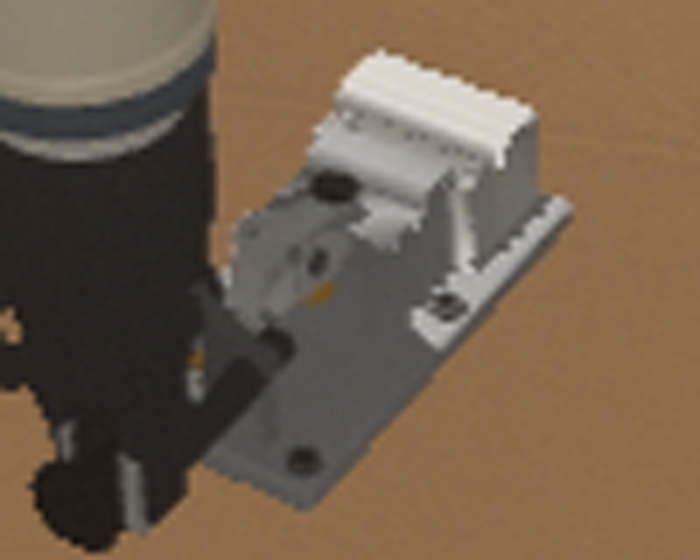

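The knob is drawn back. The trip pad sits about 2 px lower than before, row 187 against 172 in the crop, so the sear still seems to be riding the ramp. I keep pulling.

Call:
jog_arm(series=[[[0,0,-0.04],0],[[0,0,-0.04],0]])

```text
time: 8.7
eef_pos: [0.4647, 0.0194, 0.0289]
tcp_rot: [-0.223, 1.563, 0.077]
ft_force: [10.3, 1.8, -5.2]
finger_gap: 0.0163
```

Call:
jog_arm(series=[[[0,0,-0.04],0],[[0,0,-0.04],0]])

```text
time: 8.95
eef_pos: [0.4638, 0.0192, 0.0289]
tcp_rot: [-0.226, 1.563, 0.074]
ft_force: [10.2, 1.1, -5.3]
finger_gap: 0.0162
```

```bash
cat >> h.py <<'E'
def padlook(name):
    im=snap('scene',name)
    cv2.imwrite('pics/'+name+'c.png',cv2.resize(im[185:225,250:300,::-1],None,fx=8,fy=8,interpolation=cv2.INTER_CUBIC))
E
python3 - <<'E'
from h import *
padlook('s3')
s=get_state();print(s['ft_force'],s['eef_pos'])
E
```

```text
[10.24273744  2.61918741 -5.71961871] [0.46382249 0.01917655 0.02887979]
```

View pics/s3c.png

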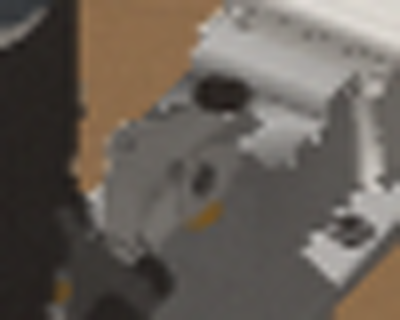

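Call:
jog_arm(series=[[[0,0,-0.04],0],[[0,0,-0.04],0]])

```text
time: 9.25
eef_pos: [0.4629, 0.0189, 0.0289]
tcp_rot: [-0.221, 1.563, 0.079]
ft_force: [9.9, 2.0, -5.9]
finger_gap: 0.0164
```

Call:
jog_arm(series=[[[0,0,-0.04],0],[[0,0,-0.04],0]])

```text
time: 9.5
eef_pos: [0.462, 0.0186, 0.0289]
tcp_rot: [-0.223, 1.563, 0.076]
ft_force: [10.4, 2.4, -5.7]
finger_gap: 0.0161
```

```bash
cat >> h.py <<'E'
def padrow(name):
    im=cv2.imread('pics/'+name+'.png').astype(int).sum(2)
    r=im[188:204,268:288]; m=r<160; ys,xs=np.nonzero(m); return ys.mean()+188,xs.mean()+268,m.sum()
E
python3 - <<'E'
from h import *
padlook('s4')
s=get_state();print(s['ft_force'],s['eef_pos'])
for n in('scene1','s2','s3','s4'):print(n,padrow(n))
E
```

```text
[10.08349528  2.13069027 -5.93495669] [0.46194869 0.01859179 0.02888496]
scene1 (np.float64(194.5), np.float64(277.0), np.int64(22))
s2 (np.float64(196.45454545454547), np.float64(277.22727272727275), np.int64(22))
s3 (np.float64(196.42857142857142), np.float64(277.3809523809524), np.int64(21))
s4 (np.float64(196.42857142857142), np.float64(277.3809523809524), np.int64(21))
```

Call:
jog_arm(series=[[[0,0,-0.04],0],[[0,0,-0.04],0]])

```text
time: 9.8
eef_pos: [0.461, 0.0183, 0.0289]
tcp_rot: [-0.222, 1.563, 0.078]
ft_force: [10.4, 1.9, -5.3]
finger_gap: 0.0163
```

```bash
python3 - <<'E'
from h import *
padlook('s5')
s=get_state();print(s['ft_force'],s['eef_pos'])
for n in('s5',):print(n,padrow(n))
E
```

```text
[ 9.93374445  2.22123897 -5.10743166] [0.46103054 0.01830973 0.02889934]
s5 (np.float64(196.42857142857142), np.float64(277.3809523809524), np.int64(21))
```

Call:
jog_arm(series=[[[0,0,-0.04],0],[[0,0,-0.04],0]])

```text
time: 10.1
eef_pos: [0.46, 0.018, 0.0289]
tcp_rot: [-0.226, 1.563, 0.074]
ft_force: [10.3, 1.4, -5.4]
finger_gap: 0.0162
```

```bash
python3 - <<'E'
from h import *
padlook('s6')
s=get_state();print(s['ft_force'],s['eef_pos'])
for n in('s6',):print(n,padrow(n))
E
```

```text
[10.34996237  2.62389763 -4.89274053] [0.46001936 0.01800381 0.02888547]
s6 (np.float64(194.57142857142858), np.float64(276.9047619047619), np.int64(21))
```

The pad jumped back up to row 194.57, its rest row, so the sear has dropped at about 27 mm draw. Before letting go I ease forward in small steps to confirm it holds.

Call:
jog_arm(series=[[[0,0,0.04],0],[[0,0,0.08],0],[[0,0,0.08],0]])

```text
time: 10.52
eef_pos: [0.462, 0.0186, 0.0289]
tcp_rot: [-0.225, 1.563, 0.075]
ft_force: [9.9, 2.9, -5.3]
finger_gap: 0.016
```

Call:
jog_arm(series=[[[0,0,0.04],0],[[0,0,0.08],0],[[0,0,0.08],0]])

```text
time: 10.9
eef_pos: [0.4624, 0.0188, 0.0288]
tcp_rot: [-0.306, 1.566, -0.006]
ft_force: [6.6, -0.9, 0.9]
finger_gap: 0.0162
```

Call:
jog_arm(series=[[[0,0,0.04],0],[[0,0,0.08],0],[[0,0,0.08],0]])

```text
time: 11.28
eef_pos: [0.4625, 0.0189, 0.0287]
tcp_rot: [-0.763, 1.569, -0.463]
ft_force: [0.1, -5.7, 9.6]
finger_gap: 0.0162
```

```bash
python3 - <<'E'
from h import *
padlook('s7')
s=get_state();print(s['ft_force'],s['eef_pos'])
for n in('s7',):print(n,padrow(n))
E
```

```text
[-2.01395161e-03 -6.83301127e+00  9.06527309e+00] [0.46253553 0.01885223 0.02875658]
s7 (np.float64(194.5), np.float64(277.0), np.int64(22))
```

The striker stays put and the axial force is about 0, so the sear is holding it. I open and lift away.

Call:
jog_arm(series=[[[0,0,0],0],[[0,0,0],0],[[0,0,0],0],[[0,0,0],0],[[-1,0,0],0],[[-3,0,0],0],[[-5,0,0],0],[[-7,0,0],0],[[-9,0,0],0],[[-9,0,0],0]], gripper=70)

```text
time: 12.58
eef_pos: [0.464, 0.0196, 0.2567]
tcp_rot: [-0.256, 1.563, 0.044]
ft_force: [-0.9, 0.2, -0.3]
finger_gap: 0.0698
```

```bash
python3 - <<'E'
from h import *
s=get_state();snap('wrist','w3'); print(s['eef_pos'],s['ft_force'],s['q'])
u=.3015;yr=.266
# rack view: TCP above rack
print(plan((.52,-.29,.26),.28))
E
```

```text
[0.4640458  0.01956232 0.25674976] [-0.8776315   0.17509302 -0.3103756 ] [ 3.88730579e-02  7.61383929e-02  1.94783941e+00  4.40465279e-05
  1.11029101e+00 -1.83187114e+00]
(array([ -0.215, -12.505,  -1.468]), np.float64(-8.885721624030655), np.float64(-1.831897451030571))
```

View pics/w3.png

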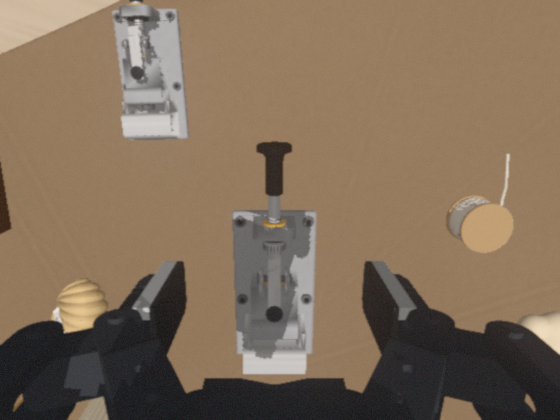

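The striker is visibly cocked: bar exposed, knob off the bearing at (274,190). Next, the tall tag in the rack.

```bash
python3 - <<'E'
from h import *
print(plan((.575,-.25,.25),.28))
E
```

```text
(array([  0.194, -11.626,   1.105]), np.float64(-8.885721624030655), np.float64(-1.831897451030571))
```

Call:
jog_arm(series=[[[0,-2,0.2],1],[[0,-4,0.4],2],[[0,-6,0.6],3],[[0,-8,0.8],4],[[0,-10,1],5],[[0.2,-11.6,1.1],6],[[0.2,-11.6,1.1],7],[[0.2,-11.6,1.1],8],[[0.2,-11.6,1.1],9.1],[[0.2,-11.6,1.1],9.1],[[0.2,-11.6,1.1],9.1]], gripper=70)

```text
time: 14.0
eef_pos: [0.5734, -0.2493, 0.2469]
tcp_rot: [-2.276, 1.569, 2.722]
ft_force: [-0.5, 0.5, 0.1]
finger_gap: 0.0701
```

```bash
python3 - <<'E'
from h import *
s=get_state();print(rot(s).round(3),s['eef_pos'],s['q'].round(3)); im=snap('wrist','w4')
for q,z in dict(tag_mid=.0505,tag_rack=0,short_tag_1_mid=.032).items():
    for r in place_of('wrist',q)[:3]: print(q,round(r['score'],2),np.round(r['at'],1),watz(s,r['at'],z).round(4))
E
```

```text
[[-0.002  0.959  0.283]
 [ 0.001  0.283 -0.959]
 [-1.    -0.001 -0.001]] [ 0.57336054 -0.24925564  0.24685869] [-0.412  0.347  1.624  0.     1.172 -0.699]
tag_mid 0.88 [283.9 217.9] [ 0.5904 -0.2806  0.0505]
tag_rack 0.58 [239.8 201.8] [ 0.5467 -0.2917  0.    ]
tag_rack 0.28 [444.7 105.4] [ 0.7138 -0.1405  0.    ]
short_tag_1_mid 0.91 [235.2 206.2] [ 0.544  -0.2881  0.032 ]
```

View pics/w4.png

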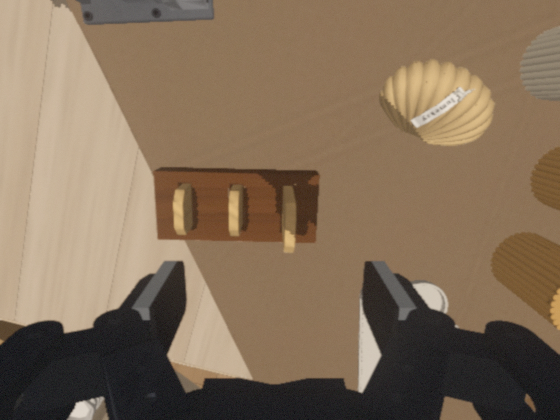

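```bash
python3 - <<'E'
import cv2
im=cv2.imread('pics/w4.png')
cv2.imwrite('pics/w4c.png',cv2.resize(im[160:260,150:330],None,fx=4.4,fy=4.4,interpolation=cv2.INTER_CUBIC))
E
```

```text
(no output)
```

View pics/w4c.png

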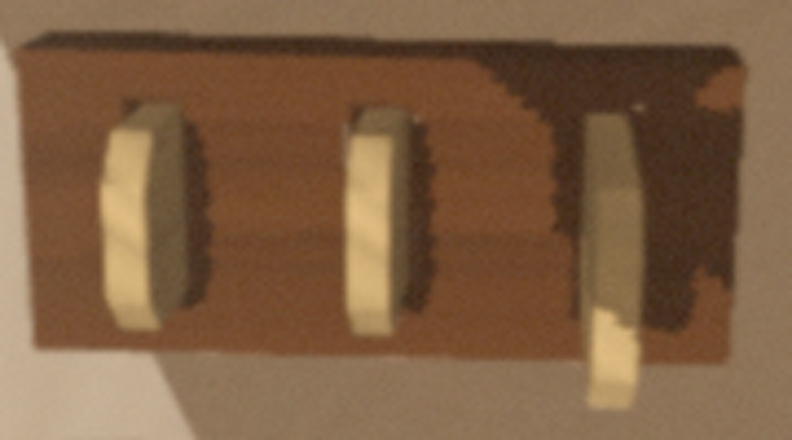

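```bash
python3 - <<'E'
from h import *
s=get_state();print(s['eef_pos'])
print(watz(s,(290,225),.093),watz(s,(283.9,217.9),.0505))
f=lambda x,y,z:watz(s,(150+x/4.4,160+y/4.4),z)
# top right edge (x=642) along rows; rack edges
a=f(643,190,.09);b=f(636,405,.085);print('tag edge',a,b)
c=f(34,350,.026);d=f(728,362,.026);e=f(15,58,.026);g=f(745,62,.026)
print(c,d,e,g,np.linalg.norm(c-d),np.arctan2(*(d-c)[[1,0]]),np.arctan2(*(g-e)[[1,0]]))
m=(c+d+e+g)/4;print('rack',m)
yw=np.arctan2(*(d-c)[[1,0]]);
for k in(-.05,.05):print(m[:2]+k*np.array([np.cos(yw),np.sin(yw)]))
print(plan((.575,-.25,.25),.28))
E
```

```text
[ 0.5737473  -0.24943217  0.24786191]
[ 0.59273604 -0.27313349  0.093     ] [ 0.59115949 -0.28130233  0.0505    ]
tag edge [ 0.59249573 -0.25494787  0.09      ] [ 0.6046226  -0.29774544  0.085     ]
[ 0.47819815 -0.3462293   0.026     ] [ 0.63208008 -0.30437117  0.026     ] [ 0.46066069 -0.28053071  0.026     ] [ 0.61399832 -0.23670043  0.026     ] 0.15947335561493348 0.26558859570840326 0.27841737761536767
rack [ 0.54623431 -0.2919579   0.026     ]
[ 0.4979874  -0.30508177]
[ 0.59448122 -0.27883404]
(array([-0.086,  0.042,  0.036]), np.float64(0.023619326327589233), np.float64(-0.6965995789026626))
```

```bash
python3 - <<'E'
from h import *
print(plan((.592,-.279,.066),.274))
E
```

```text
(array([7.274, 0.37 , 1.341]), np.float64(0.057996794035438656), np.float64(-0.6965995789026626))
```

Call:
jog_arm(series=[[[0,0.38,1.34],0.06],[[2,0.38,1.34],0.06],[[4,0.38,1.34],0.06],[[5,0.38,1.34],0.06],[[5,0.38,1.34],0.06]], gripper=40)

```text
time: 14.82
eef_pos: [0.5909, -0.2784, 0.121]
tcp_rot: [-2.286, 1.567, 2.699]
ft_force: [-0.7, -0.2, 0.5]
finger_gap: 0.0401
```

```bash
python3 - <<'E'
from h import *
s=get_state();snap('wrist','w5'); print(s['eef_pos'],s['ft_force'])
E
```

```text
[ 0.59094431 -0.27838822  0.12098825] [-0.73484943 -0.24248981  0.4583607 ]
```

View pics/w5.png

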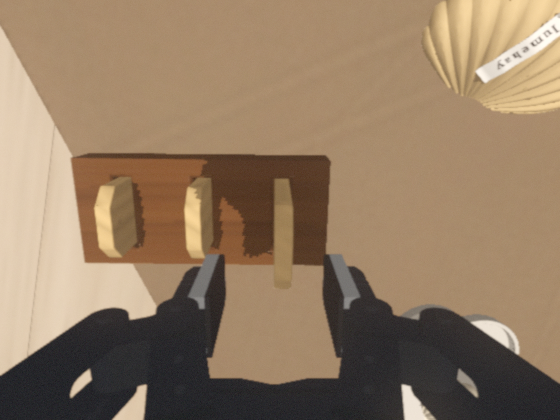

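```bash
python3 - <<'E'
import cv2
im=cv2.imread('pics/w5.png')
cv2.imwrite('pics/w5c.png',cv2.resize(im[160:300,220:340],None,fx=4,fy=4,interpolation=cv2.INTER_CUBIC))
E
```

```text
(no output)
```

View pics/w5c.png

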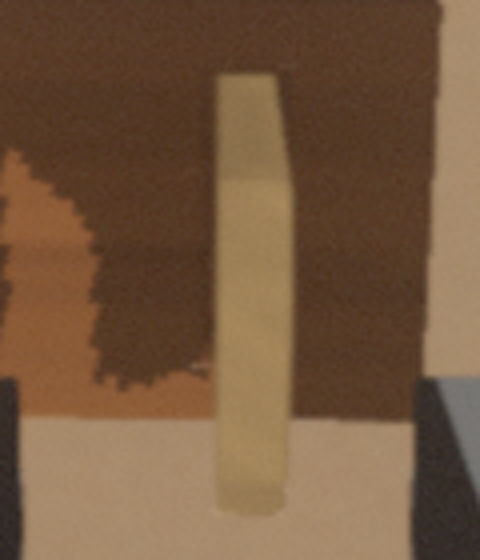

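```bash
python3 - <<'E'
from h import *
s=get_state();R=rot(s);C=wcam(s)
for z in(.093,.09,.085,.082,.08):
  a=watz(s,(283.75,204.5),z);b=watz(s,(283.2,288.75),z)
  print(z,np.linalg.norm(a-b),((a+b)/2).round(4),(R.T@((a+b)/2-s['eef_pos'])).round(4),np.arctan2(*(a-b)[[1,0]])-np.pi/2)
print(np.arctan2(R[1,1],R[0,1]))
E
```

```text
0.093 0.04227967251966998 [ 0.5942 -0.2755  0.093 ] [ 0.0298  0.003  -0.0027] 0.27336819107524546
0.09 0.04305276910455376 [ 0.5946 -0.2766  0.09  ] [ 0.0328  0.0031 -0.0015] 0.27336819107524435
0.085 0.044341263412693496 [ 0.5953 -0.2785  0.085 ] [0.0378 0.0032 0.0005] 0.273368191075245
0.082 0.04511435999757738 [ 0.5957 -0.2797  0.082 ] [0.0408 0.0033 0.0018] 0.27336819107524324
0.08 0.04562975772083326 [ 0.596  -0.2805  0.08  ] [0.0428 0.0034 0.0026] 0.27336819107524324
0.2726316157829803
```

Call:
jog_arm(series=[[[0,0.13,0],0],[[1.2,0.13,0],0],[[2.2,0.13,0],0],[[2.2,0.13,0],0],[[2.2,0.13,0],0]], gripper=40)

```text
time: 15.5
eef_pos: [0.5965, -0.2786, 0.0698]
tcp_rot: [0.871, 1.568, -0.428]
ft_force: [0.6, 0.8, -0.7]
finger_gap: 0.0399
```

Call:
jog_arm(series=[[[0,0,0],0],[[0,0,0],0],[[0,0,0],0],[[0,0,0],0],[[0,0,0],0]], gripper=3, grip_force=25)

```text
time: 16.12
eef_pos: [0.5961, -0.2784, 0.0693]
tcp_rot: [0.901, 1.569, -0.398]
ft_force: [-0.4, 0.8, 5.8]
finger_gap: 0.0081
```

Call:
jog_arm(series=[[[-0.4,0,0],0],[[-1,0,0],0],[[-2,0,0],0],[[-3.2,0,0],0],[[-4.4,0,0],0],[[-4.4,0,0],0]])

```text
time: 16.88
eef_pos: [0.597, -0.2789, 0.1816]
tcp_rot: [0.853, 1.565, -0.446]
ft_force: [0.3, -0.6, -0.9]
finger_gap: 0.0087
```

```bash
python3 - <<'E'
from h import *
s=get_state();snap('wrist','w6'); print(s['eef_pos'],s['ft_force'],s['finger_gap'])
O=np.array([.5662,.0532]);u=np.array([np.cos(.3015),np.sin(.3015)])
seat=O+.07*u; print('seat',seat, plan((*seat,.19),.3015))
E
```

```text
[ 0.59697848 -0.27893809  0.18162945] [ 0.34521228 -0.60537475 -0.90307343] 0.008672049377470067
seat [0.63304245 0.0739867 ] (array([ -0.426,   5.215, -13.182]), np.float64(-0.169548406869123), np.float64(-0.7112574568892324))
```

View pics/w6.png

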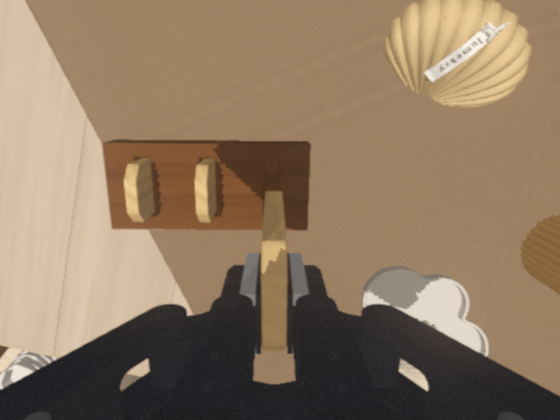

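```bash
python3 - <<'E'
from h import *
im=cv2.imread('pics/w6.png');cv2.imwrite('pics/w6c.png',cv2.resize(im[170:370,220:330],None,fx=4,fy=4,interpolation=cv2.INTER_CUBIC)[:, :]);
E
```

```text
(no output)
```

View pics/w6c.png

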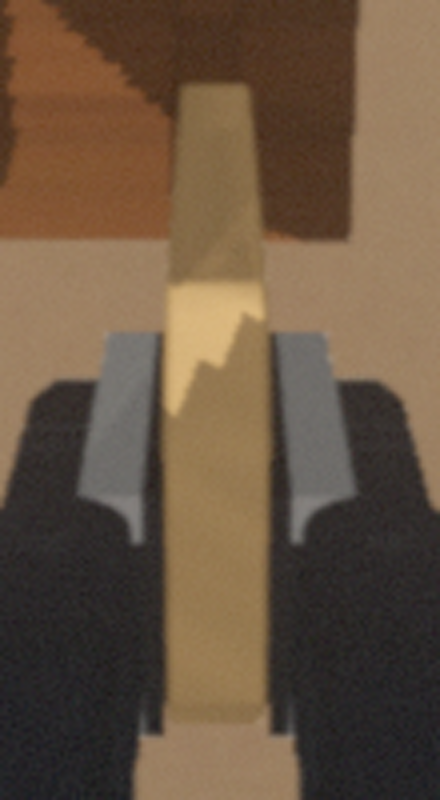

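```bash
python3 - <<'E'
from h import *
from scipy.optimize import fsolve
i=camera_info('wrist');M=np.linalg.inv(i['mount']);K=i['camera_matrix']
def pr(p):
    c=M[:3,:3]@p+M[:3,3];return K[0,0]*c[0]/-c[2]+K[0,2],K[1,1]*-c[1]/-c[2]+K[1,2]
def f(v):
    xf,zn,xc=v
    return [pr(np.array([xf,0,zn]))[1]-190.75,pr(np.array([xc,0,zn]))[1]-240.5,pr(np.array([xc,0,zn+.044]))[1]-350.5]
v=fsolve(f,[.061,-.022,-.015]);print(v,f(v),'zmid',v[1]+.022)
for xf in(.0593,.0613,.0633):
  # only foot-corner
  g=lambda z:pr(np.array([xf,0,z[0]]))[1]-190.75
  print(xf,fsolve(g,[-.022])+.022)
print(pr(np.array([.0613,0,-.02]))[0],pr(np.array([-.015,0,-.02])))
E
```

```text
[ 0.06013188 -0.0230123  -0.01339247] [np.float64(-2.1316282072803006e-12), np.float64(5.10453901370056e-11), np.float64(6.332356861094013e-11)] zmid -0.0010122978674561474
0.0593 [-0.00121066]
0.0613 [-0.00073376]
0.0633 [-0.00025686]
276.6409009304485 (np.float64(278.25511082014975), np.float64(250.47205194936387))
```

```bash
python3 - <<'E'
from h import *
for k in range(3):
    s=get_state();print(s['time'],s['eef_pos'],s['q'].round(4),s['joint_vel'].round(3)); camera('side')
print(plan((.6333,.073,.17),.3015))
E
```

```text
16.925 [ 0.59599894 -0.27846899  0.17968604] [-0.4394  0.4589  1.6135 -0.      1.0665 -0.7113] [ 0.     0.03   0.032  0.001 -0.009  0.001]
16.975 [ 0.59527273 -0.27809843  0.17832987] [-0.4393  0.4602  1.6147 -0.      1.0662 -0.7113] [ 0.002  0.022  0.016 -0.002 -0.002  0.001]
17.025 [ 0.59484596 -0.27790647  0.17747749] [-0.4393  0.4611  1.6153 -0.      1.0662 -0.7113] [0.002 0.013 0.008 0.    0.    0.001]
(array([  0.289,   5.258, -13.102]), np.float64(-0.16909338038499006), np.float64(-0.7113121230153082))
```

Call:
jog_arm(series=[[[0,0.8,-2],0],[[0,1.6,-4],-0.05],[[0,2.4,-6],-0.1],[[0,3.2,-8],-0.15],[[0,4,-10],-0.17],[[0,4.6,-11.5],-0.17],[[0.2,5.2,-13],-0.17],[[0.5,5.2,-13],-0.17],[[0.5,5.2,-13],-0.17],[[0.5,5.2,-13],-0.17],[[0.5,5.2,-13],-0.17],[[0.5,5.2,-13],-0.17],[[0.5,5.2,-13],-0.17]])

```text
time: 18.7
eef_pos: [0.6334, 0.0695, 0.1657]
tcp_rot: [1.283, 1.57, 0.013]
ft_force: [0.0, -0.1, 0.2]
finger_gap: 0.0085
```

```bash
python3 - <<'E'
from h import *
s=get_state();R=rot(s);print(s['eef_pos'],s['ft_force'],np.arctan2(R[1,1],R[0,1]),R[:,0]); im=snap('wrist','w7')
cv2.imwrite('pics/w7c.png',cv2.resize(im[120:370,190:360,::-1],None,fx=3.2,fy=3.2,interpolation=cv2.INTER_CUBIC)[:600])
for c in('scene','side'):snap(c,c+'7')
E
```

```text
[0.63340399 0.06950674 0.16574643] [ 0.00178527 -0.10505827  0.18660229] 0.3012115679885046 [ 3.46471248e-04  4.54205932e-06 -9.99999940e-01]
```

View pics/w7.png

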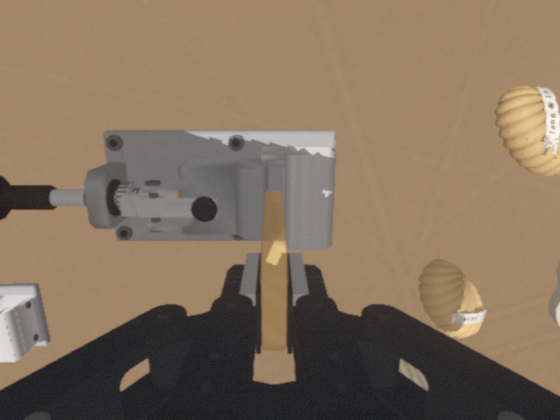

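View pics/scene7.png

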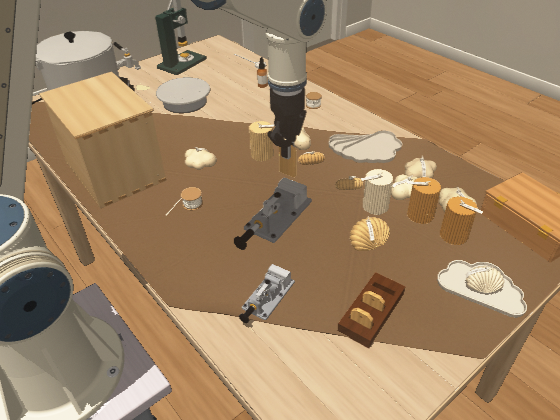

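View pics/w7c.png

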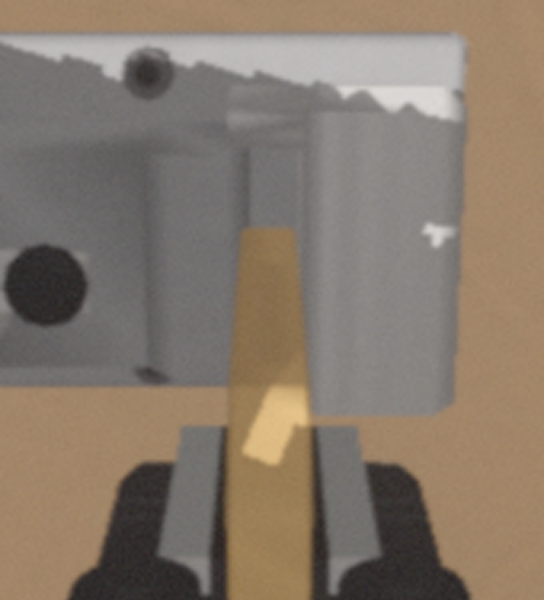

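```bash
python3 - <<'E'
from h import *
s=dict(eef_pos=np.array([.63340,.06951,.16575]),tcp_rot=get_state()['tcp_rot']);R=rot(s)
T=lambda px,z:(R.T@(watz(s,px,z)-s['eef_pos'])*1000).round(2)
c=lambda x,y:(190+x/3.2,120+y/3.2)
foot=T(c(268,228),.1657-.0605);print('foot near',foot)
print('pad',T(c(45,285),.072))
print('anvil end',T(c(462,250),.058),T(c(455,400),.058))
print('slot L/R mid',T(c(246,190),.058),T(c(302,190),.058),T(c(318,190),.058))
print('slot L/R low',T(c(248,190),.012),T(c(302,190),.012))
print('holes top',T(c(148,73),.012), 'hole wrist',T((114.5,143),.012),T((236,143),.012),T((124,233),.012))
print('rear block',T((93,197),.056),'bar',T((65,197),.046))
print('anvil y+',T(c(400,100),.058),T(c(390,412),.058))
print('base y+ ',T(c(300,35),.012))
E
```

```text
foot near [ 60.55  -1.54 -22.69]
pad [ 93.75 -45.59  -3.16]
anvil end [107.75  38.78  -6.66] [107.76  38.73  26.72]
slot L/R mid [107.75  -6.06 -19.37] [107.75   5.42 -19.37] [107.75   8.7  -19.37]
slot L/R low [153.75  -6.44  -9.86] [153.75   6.74  -9.86]
holes top [153.75 -30.06 -38.17] hole wrist [ 153.74 -122.63  -38.05] [153.75 -30.26 -38.03] [ 153.74 -123.31   34.52]
rear block [ 109.74 -122.69   -6.95] bar [ 119.73 -147.19   -4.39]
anvil y+ [107.75  24.96 -37.77] [107.75  24.8   29.49]
base y+  [153.75   5.99 -47.04]
```

Call:
jog_arm(series=[[[0,0.06,-0.08],0],[[0.7,0.06,-0.08],0],[[1.5,0.06,-0.08],0],[[1.5,0.06,-0.08],0],[[1.5,0.06,-0.08],0],[[1.5,0.06,-0.08],0],[[1.5,0.06,-0.08],0],[[1.5,0.06,-0.08],0]])

```text
time: 19.85
eef_pos: [0.6343, 0.0722, 0.1284]
tcp_rot: [1.358, 1.57, 0.089]
ft_force: [-0.4, 0.0, -1.0]
finger_gap: 0.0087
```

```bash
python3 - <<'E'
from h import *
s=get_state();R=rot(s);print(s['eef_pos'],s['ft_force']); im=snap('wrist','w8')
cv2.imwrite('pics/w8c.png',cv2.resize(im[120:270,190:360,::-1],None,fx=4,fy=4,interpolation=cv2.INTER_CUBIC)[:600])
for c in('scene','side'):
    im=snap(c,c+'8')
im=cv2.imread('pics/scene8.png');cv2.imwrite('pics/scene8c.png',cv2.resize(im[140:240,240:340],None,fx=6,fy=6,interpolation=cv2.INTER_CUBIC))
im=cv2.imread('pics/side8.png');cv2.imwrite('pics/side8c.png',cv2.resize(im[180:260,230:330],None,fx=7,fy=7,interpolation=cv2.INTER_CUBIC))
E
```

```text
[0.63431839 0.07219472 0.1284022 ] [-0.41976939  0.04615104 -0.96685083]
```

View pics/w8c.png

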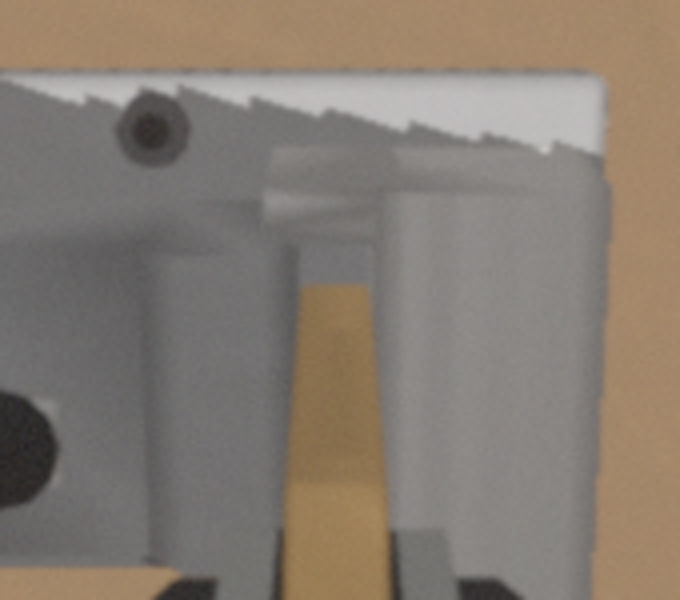

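View pics/scene8c.png

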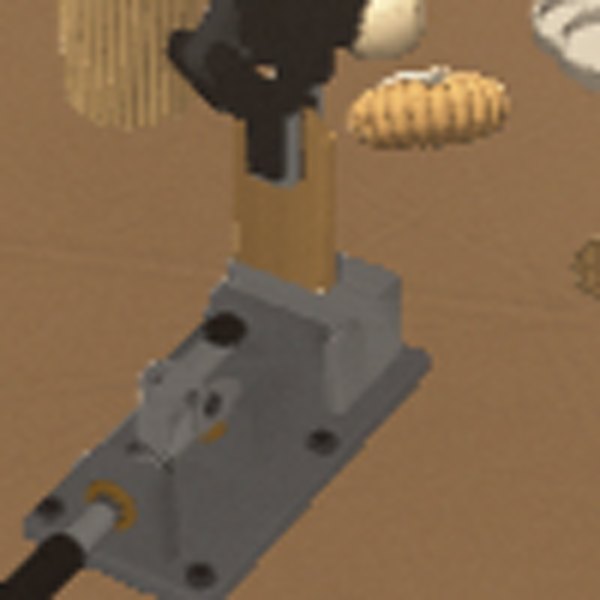

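View pics/side8c.png

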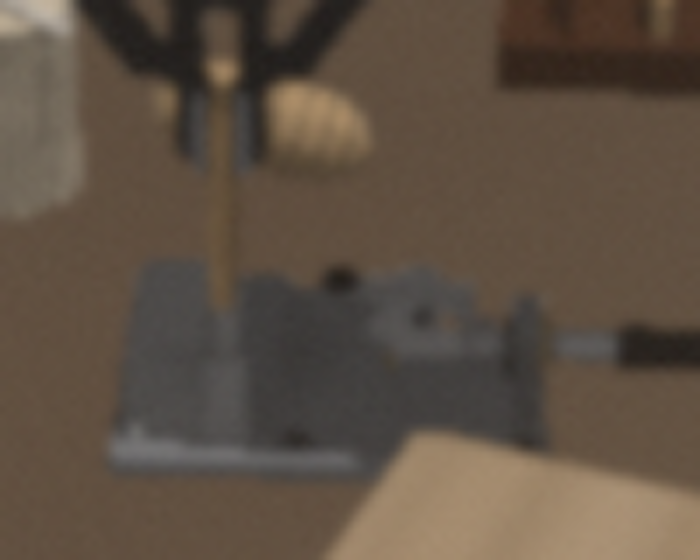

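```bash
python3 - <<'E'
from h import *
s=dict(eef_pos=np.array([.63432,.07219,.1284]),tcp_rot=get_state()['tcp_rot']);R=rot(s)
T=lambda px,z:(R.T@(watz(s,px,z)-s['eef_pos'])*1000).round(2)
c=lambda x,y:(190+x/4,120+y/4)
print('foot near',T(c(335.5,284),.1284-.0605))
for r in(235,240,245):print('slot end',r,T(c(337,r),.054),T(c(337,r),.058))
print('bevel outer',T(c(320,192),.058),'cheek outer',T(c(320,147),.058))
print('slot sides',T(c(299,262),.054),T(c(374,262),.054),T(c(290,262),.058),T(c(382,262),.058))
print('pad',T(c(0,450),.072),'hole',T(c(153,130),.012),T(c(300,72),.012))
S=s['eef_pos']
# scene cam: tag foot corner predicted vs slot
O=np.array([.5655,.0509]);
for nm,p in dict(padS=(240+225/6,140+328/6),padside=(230+341/7,180+278/7)).items():
    print(nm,atz('scene' if nm=='padS' else 'side',p,.072))
print('wrist pad world',watz(s,c(5,450),.072))
E
python3 - <<'E'
import cv2
im=cv2.imread('pics/w8.png');cv2.imwrite('pics/w8d.png',cv2.resize(im[150:215,240:310],None,fx=8,fy=8,interpolation=cv2.INTER_CUBIC))
E
```

```text
foot near [ 60.5   -1.48 -22.83]
slot end 235 [ 74.4   -1.26 -26.62] [ 70.4   -1.27 -27.44]
slot end 240 [ 74.4   -1.26 -25.9 ] [ 70.4   -1.27 -26.74]
slot end 245 [ 74.4   -1.26 -25.18] [ 70.4   -1.27 -26.03]
bevel outer [ 70.4   -3.6  -33.47] cheek outer [ 70.4   -3.59 -39.67]
slot sides [ 74.4   -6.66 -22.72] [ 74.4    4.   -22.72] [ 70.4   -7.81 -23.62] [ 70.4    5.   -23.61]
pad [ 56.39 -46.6   -0.89] hole [116.39 -31.86 -35.82] [116.4   -7.32 -45.37]
padS [0.5866039  0.05597955 0.072     ]
padside [0.58502589 0.0639239  0.072     ]
wrist pad world [0.59021553 0.05940124 0.072     ]
```

View pics/w8d.png

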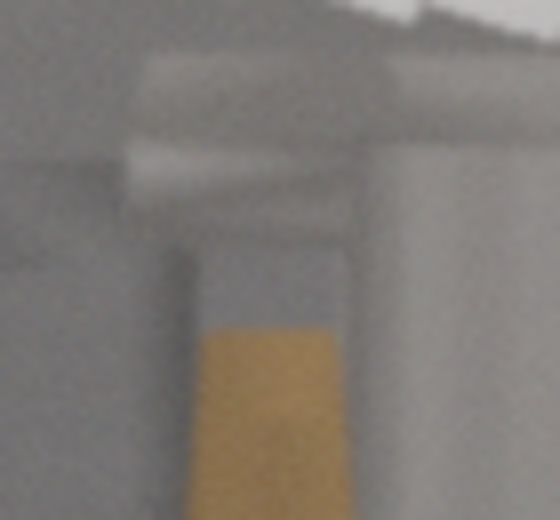

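Foot and slot agree to within about half a mm, both across the slot and along it. I lower slowly and check the force.

Call:
jog_arm(series=[[[0.2,0,-0.02],0],[[0.4,0,-0.02],0],[[0.6,0,-0.02],0],[[0.8,0,-0.02],0],[[0.8,0,-0.02],0],[[0.8,0,-0.02],0]])

```text
time: 20.75
eef_pos: [0.6341, 0.0727, 0.1081]
tcp_rot: [1.396, 1.571, 0.126]
ft_force: [0.2, 0.6, -0.3]
finger_gap: 0.0088
```

Call:
jog_arm(series=[[[0.2,0,0],0],[[0.4,0,0],0],[[0.6,0,0],0],[[0.8,0,0],0],[[0.8,0,0],0]])

```text
time: 21.38
eef_pos: [0.6336, 0.0726, 0.0874]
tcp_rot: [-1.756, 1.57, -3.025]
ft_force: [-0.2, 0.2, -1.2]
finger_gap: 0.0087
```

Call:
jog_arm(series=[[[0.15,0,0],0],[[0.3,0,0],0],[[0.4,0,0],0],[[0.4,0,0],0],[[0.4,0,0],0]])

```text
time: 22.0
eef_pos: [0.6341, 0.0727, 0.0781]
tcp_rot: [1.195, 1.571, -0.074]
ft_force: [-0.3, -0.2, -0.2]
finger_gap: 0.0083
```

Call:
jog_arm(series=[[[0.08,0,0],0],[[0.16,0,0],0],[[0.16,0,0],0],[[0.16,0,0],0]])

```text
time: 22.5
eef_pos: [0.634, 0.0727, 0.074]
tcp_rot: [-1.873, 1.571, 3.141]
ft_force: [-0.9, 0.2, -0.9]
finger_gap: 0.009
```

Call:
jog_arm(series=[[[0.04,0,0],0],[[0.04,0,0],0],[[0.04,0,0],0]])

```text
time: 22.88
eef_pos: [0.6342, 0.0727, 0.0733]
tcp_rot: [1.423, 1.57, 0.154]
ft_force: [-0.4, 0.1, 3.2]
finger_gap: 0.0087
```

Call:
jog_arm(series=[[[0.03,0,0],0],[[0.03,0,0],0],[[0.03,0,0],0]])

```text
time: 23.25
eef_pos: [0.6343, 0.0727, 0.0733]
tcp_rot: [1.358, 1.57, 0.089]
ft_force: [-2.4, 0.3, 9.4]
finger_gap: 0.0087
```

```bash
python3 - <<'E'
from h import *
s=get_state();print(s['eef_pos'],s['ft_force']);im=snap('wrist','w9')
for c in('scene','side'):
    im=snap(c,c+'9')
im=cv2.imread('pics/scene9.png');cv2.imwrite('pics/scene9c.png',cv2.resize(im[140:240,240:340],None,fx=6,fy=6,interpolation=cv2.INTER_CUBIC))
E
```

```text
[0.63429733 0.07271085 0.07325723] [-2.40289588  0.2942411   9.42523227]
```

View pics/scene9c.png

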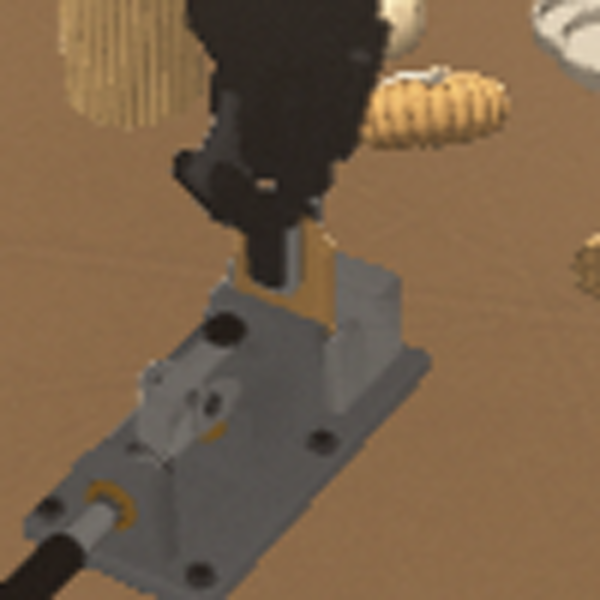

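The tag is in the slot. TCP at 73.3 mm puts the foot at 12.0 mm, on the slot floor. I let go with a small opening so the fingers stay clear of the trip pad.

Call:
jog_arm(series=[[[0,0,0],0],[[0,0,0],0],[[0,0,0],0],[[-0.4,0,0],0],[[-1,0,0],0],[[-2,0,0],0],[[-3.5,0,0],0],[[-4,0,0],0],[[-4,0,0],0],[[-4,0,0],0],[[-4,0,0],0]], gripper=26)

```text
time: 24.78
eef_pos: [0.6333, 0.0725, 0.1709]
tcp_rot: [-1.761, 1.569, -3.03]
ft_force: [0.0, 0.8, 0.4]
finger_gap: 0.0261
```

```bash
python3 - <<'E'
from h import *
s=get_state();print(s['eef_pos'],s['ft_force'],s['q'].round(3));im=snap('wrist','w10');
for c in('scene','side'):
    im=snap(c,c+'10')
im=cv2.imread('pics/scene10.png');cv2.imwrite('pics/scene10c.png',cv2.resize(im[140:240,240:340],None,fx=6,fy=6,interpolation=cv2.INTER_CUBIC))
for c in('scene','wrist','side'):
  for q,z in(('tag_mid',.0545),('trip_pad',.072)):
    for r in place_of(c,q)[:2]: print(c,q,round(r['score'],2),r['at'],watz(s,r['at'],z) if c=='wrist' else atz(c,r['at'],z))
E
```

```text
[0.63325966 0.07254614 0.17094523] [0.0177535  0.83900324 0.3506548 ] [ 0.112  0.441  1.664  0.     1.039 -0.19 ]
scene tag_mid 0.48 [283.9, 188.2] [0.6279129  0.08102369 0.0545    ]
scene trip_pad 0.72 [274.7, 192.1] [0.58772835 0.06784838 0.072     ]
scene trip_pad 0.46 [269.1, 282.4] [ 0.39911592 -0.14188663  0.072     ]
wrist trip_pad 0.83 [205.0, 212.1] [0.58914503 0.05842016 0.072     ]
side tag_mid 0.61 [263.0, 224.3] [0.6281132  0.07550391 0.0545    ]
side trip_pad 0.52 [277.4, 218.6] [0.59050106 0.05955426 0.072     ]
side trip_pad 0.39 [352.2, 205.6] [ 0.40687939 -0.08355413  0.072     ]
```

View pics/scene10c.png

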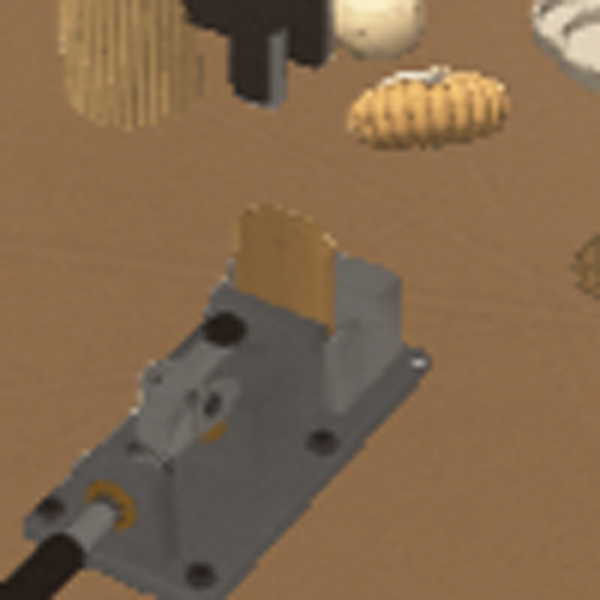

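View pics/w10.png

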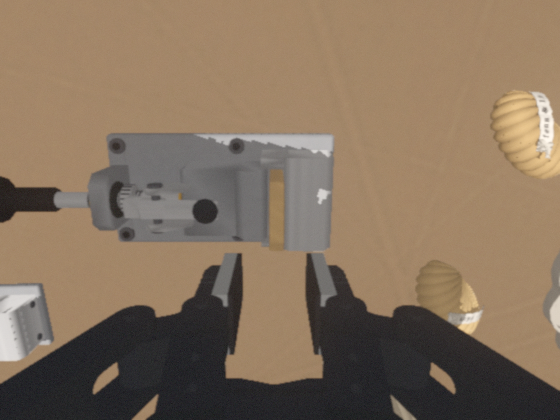

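The tag stands seated with the striker still cocked. I close the fingers and go over the trip pad, 46 mm toward the knob.

Call:
jog_arm(series=[[[0,-1,-0.02],0],[[0,-1.84,-0.04],0],[[0,-1.84,-0.04],0],[[1.5,-1.84,-0.04],0],[[2.5,-1.84,-0.04],0],[[2.9,-1.84,-0.04],0],[[2.9,-1.84,-0.04],0],[[2.9,-1.84,-0.04],0],[[2.9,-1.84,-0.04],0]], gripper=0)

```text
time: 26.35
eef_pos: [0.5905, 0.06, 0.1008]
tcp_rot: [1.381, 1.569, 0.112]
ft_force: [0.2, -0.4, 0.9]
finger_gap: -0.0
```

```bash
python3 - <<'E'
from h import *
s=get_state();print(s['eef_pos'],s['ft_force'],s['finger_gap']);im=snap('wrist','w11');
for c in('scene','side'):
    im=snap(c,c+'11')
im=cv2.imread('pics/scene11.png');a=cv2.resize(im[140:240,240:340],None,fx=4,fy=4,interpolation=cv2.INTER_CUBIC)
im=cv2.imread('pics/side11.png');b=cv2.resize(im[170:270,230:330],None,fx=4,fy=4,interpolation=cv2.INTER_CUBIC)
cv2.imwrite('pics/m11.png',np.hstack([a,b]))
E
```

```text
[0.59047972 0.06003805 0.1007655 ] [ 0.18303582 -0.4385149   0.88376279] -4.62173900666072e-05
```

View pics/m11.png

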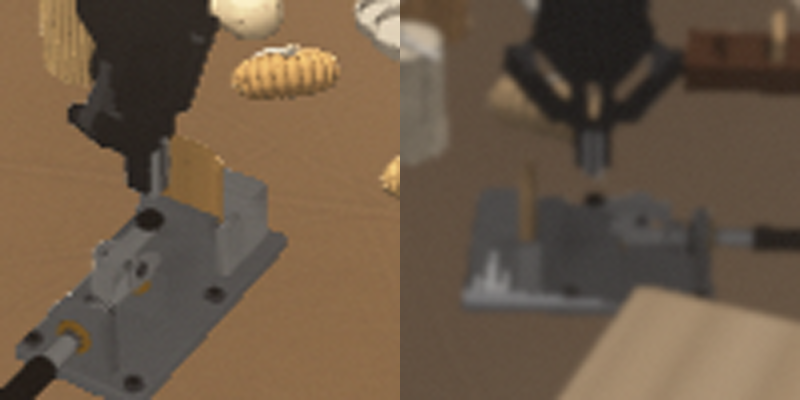

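View pics/w11.png

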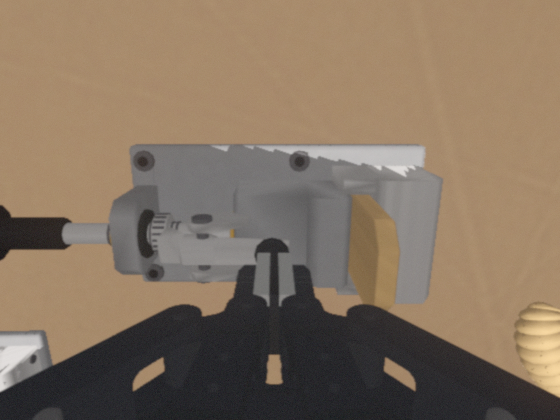

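Call:
jog_arm(series=[[[0.3,0,0],0],[[0.6,0,0],0],[[0.75,0,0],0],[[0.75,0,0],0],[[0.75,0,0],0]])

```text
time: 27.12
eef_pos: [0.5898, 0.0599, 0.081]
tcp_rot: [-2.0, 1.571, 3.014]
ft_force: [-0.0, -0.7, -0.7]
finger_gap: 0.0001
```

Call:
jog_arm(series=[[[0.08,0,0],0],[[0.08,0,0],0]])

```text
time: 27.38
eef_pos: [0.5902, 0.06, 0.0796]
tcp_rot: [1.378, 1.57, 0.109]
ft_force: [-1.0, -0.5, 5.1]
finger_gap: 0.0001
```

Call:
jog_arm(series=[[[0.08,0,0],0],[[0.08,0,0],0]])

```text
time: 27.62
eef_pos: [0.5907, 0.0601, 0.0779]
tcp_rot: [1.437, 1.569, 0.168]
ft_force: [0.4, 1.0, 5.9]
finger_gap: -0.0002
```

Contact with the pad is at TCP 0.080. I continue in 2 mm steps.

Call:
jog_arm(series=[[[0.08,0,0],0],[[0.08,0,0],0]])

```text
time: 27.88
eef_pos: [0.5911, 0.0602, 0.0761]
tcp_rot: [1.448, 1.568, 0.178]
ft_force: [-0.0, 1.3, 6.5]
finger_gap: 0.0001
```

Call:
jog_arm(series=[[[0.06,0,0],0],[[0.06,0,0],0]])

```text
time: 28.12
eef_pos: [0.5907, 0.0601, 0.074]
tcp_rot: [1.401, 1.569, 0.132]
ft_force: [2.2, 0.7, 2.2]
finger_gap: 0.0001
```

```bash
python3 - <<'E'
from h import *
im=snap('scene','scene12');s=get_state();print(s['ft_force'],s['eef_pos'])
a=cv2.resize(im[140:260,230:340,::-1],None,fx=5,fy=5,interpolation=cv2.INTER_CUBIC)
cv2.imwrite('pics/m12.png',a)
E
```

```text
[1.74469713 0.64381896 1.41889209] [0.5905797  0.06005668 0.07392751]
```

View pics/m12.png

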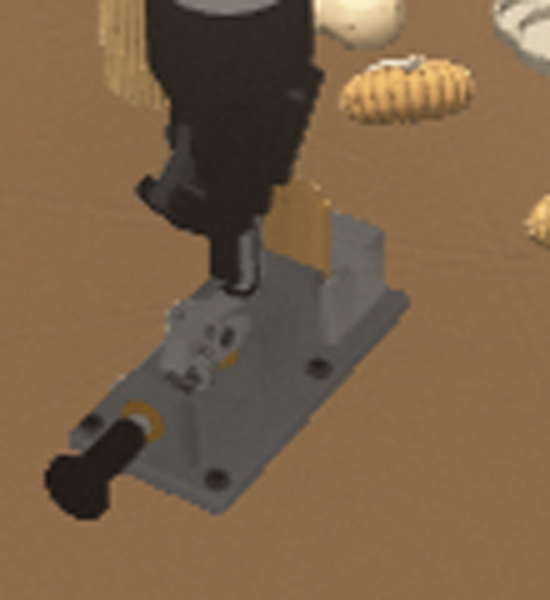

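The striker has flown home, with the knob close to the bearing and the tag still standing. I hold briefly, then lift clear.

Call:
jog_arm(series=[[[0,0,0],0],[[0,0,0],0],[[-0.2,0,0],0],[[-0.6,0,0],0],[[-2,0,0],0],[[-4,0,0],0],[[-5,0,0],0],[[-5,0,0],0],[[-5,0,0],0],[[-5,0,0],0]])

```text
time: 29.42
eef_pos: [0.5889, 0.0598, 0.1972]
tcp_rot: [-1.752, 1.568, -3.021]
ft_force: [-0.6, 0.8, 0.1]
finger_gap: 0.0001
```

```bash
python3 - <<'E'
from h import *
s=get_state();print(s['ft_force'],s['eef_pos']);im=snap('scene','scene13');w=snap('wrist','w13')
a=cv2.resize(im[140:260,230:340,::-1],None,fx=5,fy=5,interpolation=cv2.INTER_CUBIC)
cv2.imwrite('pics/m13.png',a)
# nearby things moved?
a=cv2.imread('pics/scene1.png').astype(int);b=cv2.imread('pics/scene13.png').astype(int)
cv2.imwrite('pics/diff.png',np.clip(np.abs(a-b).max(2)*2,0,255))
E
```

```text
[-0.57094048  0.83100533  0.11538889] [0.58885628 0.05982936 0.19721606][ WARN:0@2.510] global loadsave.cpp:1063 imwrite_ Unsupported depth image for selected encoder is fallbacked to CV_8U.
```

View pics/m13.png

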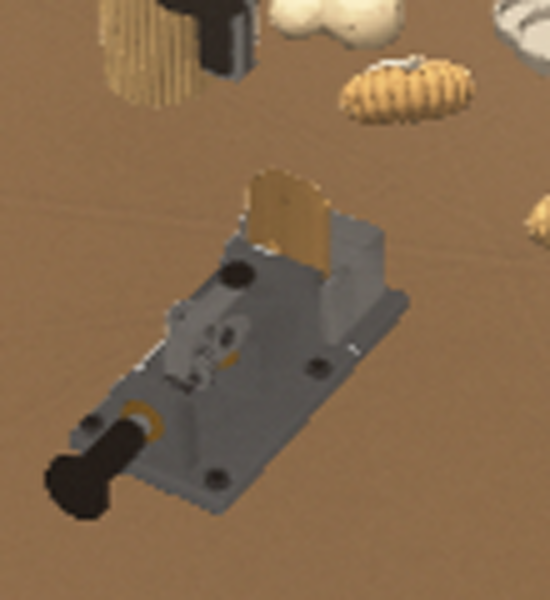

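View pics/w13.png

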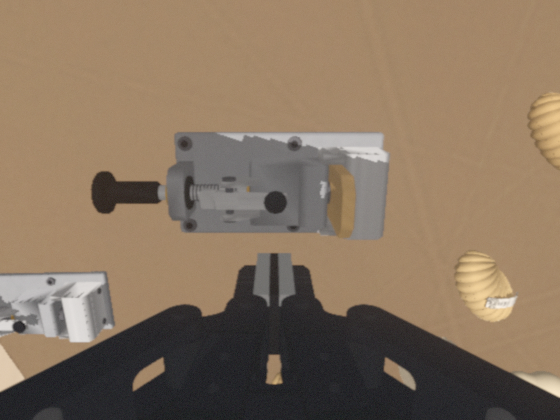

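View pics/diff.png

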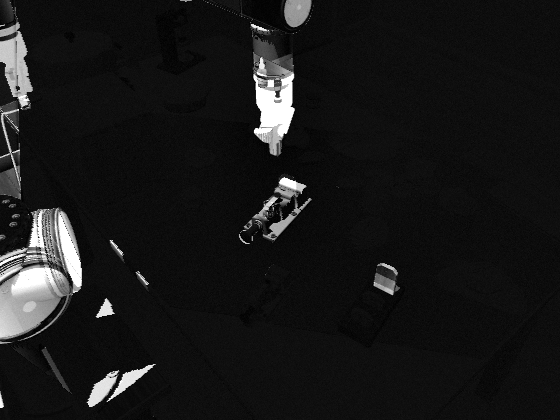

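The striker is home on the tag, the tag is upright, nothing else has moved, and the hand is clear. I hand the job in.

```bash
python3 -c "
from bench import *
print(close_job())"
```

```text
the job is handed in; nothing more can be done
None
```

I cocked the stamp, stood the tall tag in the slot, fired the striker onto it and handed the job in at about 29.5 s of the 72 s. The interface gave no verdict.

- **Cocking:** I drew the knob back in small steps. The sear dropped at about 27 mm. Before letting go I eased forward: the axial force fell to about 0 N and the knob stayed put. The pull never exceeded about 11 N, so the rubber stop was not hauled.
- **Tag:** It went into the slot with under 10 N, and its foot came out at about 12 mm, which is the slot floor. I released it with the striker still cocked.
- **Firing:** The trip lever took at most 6.5 N in the readings at the end of each step. The picture taken with the lever still down shows the striker home.

**Last pictures:** the knob sits just behind its bearing, and the tag stands in the slot under the die with the fingers clear. Comparing the first and last scene pictures shows changes only at the arm, the stamp, the tag's place in the rack and shadows.

**Disagreements and limits:**
- The early stamp estimate was off by about 2 mm because the arm was still settling when I measured, and the wrist camera looked about 1.7 mm off sideways. I corrected for both by comparing the tag with the slot directly in the pictures.
- Striker draw and tag tilt at the end were judged only from the pictures, not measured.

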